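Seat the pipette-tip box in its corner nest and clamp it

TASK

Get the pipette-tip box located for the next run: push it along the bench with your fingertips until it stands square against both the long side fence and the far stop of the aluminium nest, and only then push the nest's cam lever round towards the robot, all the way to its end, so that the cam clamps the box in the corner. Slide the box only, never lift or tip it, and leave the dishes, cap, pen, beaker and bottle round about where they are.

Things in the scene. Friction and masses are not known exactly. Their poses are not given: they have to be found in the camera images.
- tip_box: Loose closed pipette-tip box, clear lid, about 0.2 kg. Origin: centre of underside. Base to push and locate: own x -39 to +41 mm, own y +-59 mm, bench to 38 mm up; lid (39 to 63 mm up) overhangs 1 mm, a small catch tab juts from the middle of its -x side, 38 mm up. Starts in front of the nest, left of the side fence, its axes as the nest's within about 0.3 rad, and goes home that way round.
- nest: Fixed aluminium corner nest, no floor (box slides on the bench). Origin: on the bench in the inner corner; x away from the robot along the side fence, y left along the far stop. Far stop: bar with inner face x = 0, y 0 to 176 mm. Side fence: bar with inner face y = 0, x -182 to 0 mm, then a lead-in bent away to x -217 mm. Bars 18 mm thick, 24 high. 10 mm high clamp foot: x -72 to 4, y 130 to 176 mm.
- nest_home (a point): Where the box's origin is when seated: on the bench at nest (-41, +59) mm; axes as the nest's. The box's +x face is then on the far stop, its -y face on the side fence and its -x face (label, catch tab) towards the robot.
- cam_lever (a joint): Cam lever on a vertical pin: 0 = open (lever points left, 10 degrees past nest +y towards the far stop), 1.745 rad = closed at its end (points to the robot, nest -x); closes counter-clockwise from above. Starts at 0 to 0.2, stays where left (friction 0.12 N m). Near the end its eccentric disc bears on the box's left face: 8 to 18 N at the post. Open, it clears a seated box by 9 mm.
- lever_pivot (a point): Axis of the cam lever, 30 mm above the bench, at nest (-45, +149) mm. The eccentric disc on it is 40 mm across, 12 mm off-centre, 12 to 25 mm up.
- lever_post (a point): Middle of the upright black finger post at the end of the cam lever, 75 mm from the pivot: round, 17 mm diameter, 29 to 61 mm above the bench (this point 45 mm up). The lever bar between pivot and post is 12 mm wide, 29 to 38 mm up. Push the post on its flank, following its arc.
- petri0: Bystander: petri dish, 60 mm across, 15 mm high, lying right of the side fence. Origin under its centre.
- petri2: Bystander: petri dish, 60 mm across, 15 mm high, lying near the robot, at the left. Origin under its centre.
- cap: Bystander: loose blue screw cap, 42 mm across, 20 mm high, at the right of the fence's near end. Origin under its centre.
- beaker: Bystander: 250 ml beaker, 93 mm across the spout, 120 mm high, at the left. Origin under its centre.
- marker: Bystander: marker pen, 132 mm long, 13 mm thick, lying right of the nest. Origin under its middle.
- bottle: Bystander: amber bottle, 60 mm across, 128 mm high, left of the clamp. Origin under its centre.

How it is judged:
By the outcome, as a careful person would: the job done as asked, in the order asked, and still so for the second after the job is handed in, with the robot touching nothing.
It also fails if it takes over 67 s, if anything falls off the work surface, if the arm or the gripper's body presses on something with over 40 N, if the wrist force passes 120 N, or if a joint passes its speed limit or range.

ROBOT

A 6-joint arm with a two-finger parallel gripper is mounted at the origin on a cart in front of the work surface, level with it; the furniture and walls round the work are solid. World frame = base frame: x ahead of the robot, y to its left, z up, the work surface at z = 0. Lengths are in m, angles in rad, forces in N, time in s.
With the tool pointing down it reaches from about 0.3 to 0.75 m from the base axis. Payload 8.5 kg.
Tool frame: the origin (TCP) lies at the very end of the fingers, on their centre line; the grasp point (between the pads) lies manip.grip_point_offset behind it (manip.grip_point_offset is the distance from the TCP to the grasp point, in m); y points along the fingers, x is the direction in which the jaws open and shut, and the axes are right-handed (so a half turn about y gives the same grasp; the last joint's range is limited). The gripper opens to 85 mm and grips with 20 to 120 N. Pads are 22 mm wide; open, the fingers measure 114 mm over their backs; the gripper's body (76 mm by 85 mm) begins 54 mm behind the grasp point. The pads swing forward as they close: fully open they stand 13 mm farther back than shut.
Start: joints at [-1.316, 0.381, 1.297, -0, 1.464, -0.215], TCP at [0.249, -0.49, 0.195] pointing down, gripper open.
Joint ranges: [-3.11, 3.11], [-0.89, 2.33], [0.22, 2.48], [-1.42, 4.56], [0.17, 2.85], [-2.88, 2.88]. Speed limits (rad/s): [2.39, 2.39, 3.14, 3.14, 3.14, 3.14].

INTERFACE

Orientations are given as a unit quaternion [x, y, z, w].
In Python, from rig import telemetry, imaging, order, manip gives the robot as it stands. The module is installed in compiled form; this text tells all that it offers.
- The arm moves only by the tool play_rows, never from a script. Its arguments are lists of equal length, an entry for each row: "gripper": the finger opening in mm, from 0 to 85.4; "travel": the shift along the tool's x, y, z each as a share of 0.2 m, from -1 to 1, a list of three; "twist": the turn, a rotation vector about the tool's x, y, z each as a share of 90 degrees, from -1 to 1, a list of three. In form: {"gripper": [gripper, ...], "travel": [[dx, dy, dz], ...], "twist": [[rx, ry, rz], ...]}. A call has 1 to 12 rows; each row shifts and turns the pose as measured when the row begins, along the tool's axes as they then stand; what a row does not reach is not made up. A row lasts 1/8 s, in which the tool goes at most 62.5 mm and 10.7 degrees, less where a joint would pass 70% of its speed; a pose out of reach is approached as far as the arm can. A call with a number of a shift or a turn outside -1 to 1 is refused whole. A call with a gripper value outside its range is refused whole. The fingers move at their own pace and stop on an object; the grip force is fixed at half the most. Time passes only in rows, so rows that do not move let the fingers close. It gives the time, the measured TCP pose, the force and the opening at its end, in the units of the state.
- telemetry.read_state(): the state, without advancing time (a new reading comes with each control period).
- imaging.snapshot(name): name is "scene" or "side" or "wrist"; returns (picture, depth): 420x560x3 uint8, red, green, blue; 420x560 float32, m along the optical axis (not along the pixel's ray), 0 where there is no reading.
- imaging.get_calibration(name): a dict with "fovy" (degrees; the focal length in pixels is half the picture's height over the tangent of half this angle, whatever the lens; pixels are square), "cx", "cy" (the principal point, pixels), "k1" (the pictures are not rectified: a ray, as slopes to the right and down, at radius r is drawn at 1 + k1 r^2 times it, then the intrinsics apply), "rvec" (rotation vector, rad) and "tvec" (3), from world to camera coordinates, as OpenCV has them; the wrist camera has in their place "tool_from_camera" (4x4, takes a point from camera to tool coordinates, whose origin is the TCP and whose axes are the tool frame's). Camera axes: x right, y down, z forward; pixel columns grow to the right and rows downward; lengths in m; the calibration is good to about 2 mm. A picture is of the moment at which its call begins: read the wrist's pose just before it. get_calibration takes no time and is no camera call.
- order.finish_job(): hands the job in, once; it reports no verdict.
The state is a dict: "time_s": time; "joints": joint angles; "qd": joint speeds; "tau": joint torques, N m; "ee_pos": TCP position; "ee_rot": TCP orientation; "ft_force": force on the tool from outside, world axes, zero at the start; "moment": the same for the moment, N m; "width": finger opening in m.
Only numpy, scipy, OpenCV 4.12 (cv2) and the standard library are available. Lean on these libraries where they do the work, as an engineer would, in place of code of your own. Each camera call takes 0.05 s, during which the arm holds its last target.

## Working session

There is one attempt and no reset: what is moved stays moved. The work goes in short steps, Python scripts to look and compute and a tool call to move; the robot and the scene stay as the last step left them, time stands still between calls to the robot, and variables do not carry over. Pictures are saved under pics/ and viewed, and the job is handed in when it is done.

Besides the shell and the picture viewer there is one more tool, called by a JSON object that holds its "name" and its "arguments", one argument or row to a line. play_rows: Moves the arm, as the interface text tells. Its arguments: {"type":"object","properties":{"gripper":{"type":"array"},"travel":{"type":"array"},"twist":{"type":"array"}},"required":["gripper","travel","twist"]}

```bash
mkdir -p pics; cat > h.py <<'E'
import numpy as np, cv2
from rig import telemetry, imaging, order, manip
from scipy.spatial.transform import Rotation as R
def snap(name, fn):
    s=telemetry.read_state()
    im,d=imaging.snapshot(name)
    cv2.imwrite('pics/'+fn+'.png', im[:,:,::-1]); np.savez('pics/'+fn+'.npz', im=im,d=d,p=s['ee_pos'],q=s['ee_rot'])
    return im,d
def cam(name):
    c=imaging.get_calibration(name); f=210/np.tan(np.radians(c['fovy'])/2)
    K=np.array([[f,0,c['cx']],[0,f,c['cy']],[0,0,1]]); return c,K
def ray(name,uv,pose=None):
    c,K=cam(name); uv=np.array(uv,float).reshape(-1,1,2)
    n=cv2.undistortPoints(uv,K,np.array([c['k1'],0,0,0.]))[:,0]
    v=np.c_[n,np.ones(len(n))]
    if name=='wrist':
        T=np.array(c['tool_from_camera']); Rt=R.from_quat(pose[1]).as_matrix()
        A=Rt@T[:3,:3]; o=Rt@T[:3,3]+pose[0]
    else:
        A=cv2.Rodrigues(np.array(c['rvec'],float))[0].T; o=-A@np.array(c['tvec'],float).ravel()
    return o, v@A.T
def atz(name,uv,z,pose=None):
    o,d=ray(name,uv,pose); z=np.broadcast_to(z,len(d)); return o+d*((z-o[2])/d[:,2])[:,None]
def cloud(name,dep,pose=None):
    h,w=dep.shape; uu,vv=np.meshgrid(np.arange(w),np.arange(h))
    o,d=ray(name,np.stack([uu.ravel(),vv.ravel()],1),pose)
    P=o+d*dep.ravel()[:,None]; return P.reshape(h,w,3)
def proj(name,P):
    c,K=cam(name); return cv2.projectPoints(np.array(P,float).reshape(-1,1,3),np.array(c['rvec'],float),np.array(c['tvec'],float),K,np.array([c['k1'],0,0,0.]))[0][:,0]
E
python3 - <<'E'
from h import *
print(telemetry.read_state(), manip.grip_point_offset)
for n in ['scene','side','wrist']:
    snap(n,n+'0'); print(imaging.get_calibration(n))
E
```

```text
{'time_s': 0.0, 'joints': array([-1.31633625e+00,  3.81195283e-01,  1.29829127e+00, -1.06900889e-05,
        1.46362866e+00, -2.15337189e-01]), 'qd': array([ 0.000388  , -0.00085541, -0.000737  , -0.00028054,  0.00022667,
       -0.00038522]), 'tau': array([-8.03983203e-04, -4.48465633e+01, -2.31278801e+01, -2.11318720e-04,
        4.79155642e-03,  1.07329714e-05]), 'ee_pos': array([ 0.24887018, -0.49006078,  0.19430193]), 'ee_rot': array([-0.6022708 ,  0.37028693, -0.3695057 ,  0.60301162]), 'ft_force': array([ 1.0238707 , -0.20113532,  0.59027206]), 'moment': array([-0.01382252, -0.06873313, -0.01746608]), 'width': 0.08499619857784166} 0.0187
{'fovy': 55.02308727658195, 'cx': 280.2049850152967, 'cy': 209.7963903685579, 'k1': -0.06157460106264694, 'rvec': array([ 2.02326584, -0.50344945,  0.28212993]), 'tvec': array([-0.44013272,  0.1881561 ,  0.91761253])}
{'fovy': 56.799199074930186, 'cx': 280.60920693743424, 'cy': 207.7431672701913, 'k1': -0.018698893809970665, 'rvec': array([ 2.17612957, -0.27719799,  0.11984095]), 'tvec': array([-0.49572659,  0.14085935,  0.74844399])}
{'fovy': 58.52477298161402, 'cx': 273.49429461968595, 'cy': 210.26842749482284, 'k1': -0.1043460487333283, 'tool_from_camera': array([[ 9.99999287e-01,  1.05904515e-03, -5.52401096e-04,
        -2.23688971e-04],
       [ 8.43536897e-04, -2.98719582e-01,  9.54340558e-01,
        -1.78627368e-01],
       [ 8.45676719e-04, -9.54340343e-01, -2.98720262e-01,
         7.59977063e-02],
       [ 0.00000000e+00,  0.00000000e+00,  0.00000000e+00,
         1.00000000e+00]])}
```

View pics/scene0.png

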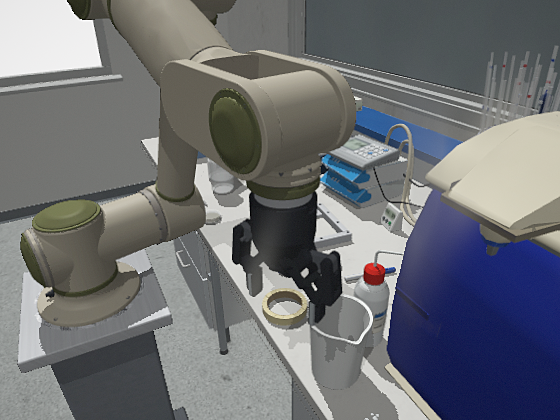

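View pics/side0.png

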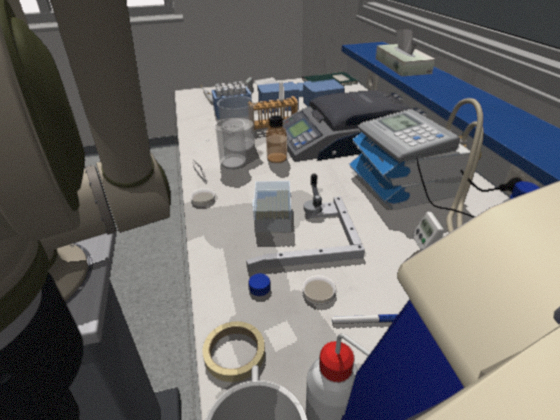

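View pics/wrist0.png

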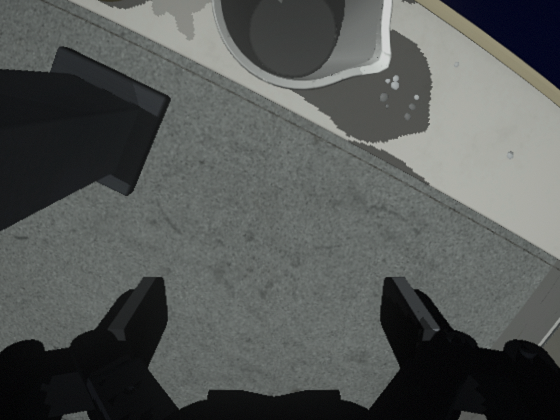

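```bash
python3 - <<'E'
from h import *
z=np.load('pics/side0.npz'); im=z['im']
c=cv2.resize(im[165:300,180:380],None,fx=4,fy=4,interpolation=cv2.INTER_CUBIC); cv2.imwrite('pics/side0c.png',c[:,:,::-1])
P=cloud('side',z['d'])
for u,v in [(362,255),(250,265),(338,202),(358,235),(272,188),(272,225),(316,178),(318,205),(203,196),(260,285),(320,290),(275,150),(235,160)]:
    print(u,v,P[v,u].round(3))
E
```

```text
362 255 [ 0.653 -0.108  0.006]
250 265 [ 0.428 -0.091  0.02 ]
338 202 [0.663 0.056 0.025]
358 235 [ 0.662 -0.064  0.022]
272 188 [0.516 0.098 0.063]
272 225 [0.496 0.017 0.021]
316 178 [0.633 0.129 0.053]
318 205 [0.612 0.051 0.03 ]
203 196 [0.361 0.182 0.015]
260 285 [ 0.436 -0.146  0.019]
320 290 [ 0.539 -0.182  0.015]
275 150 [0.575 0.319 0.042]
235 160 [0.461 0.316 0.029]
```

View pics/side0c.png

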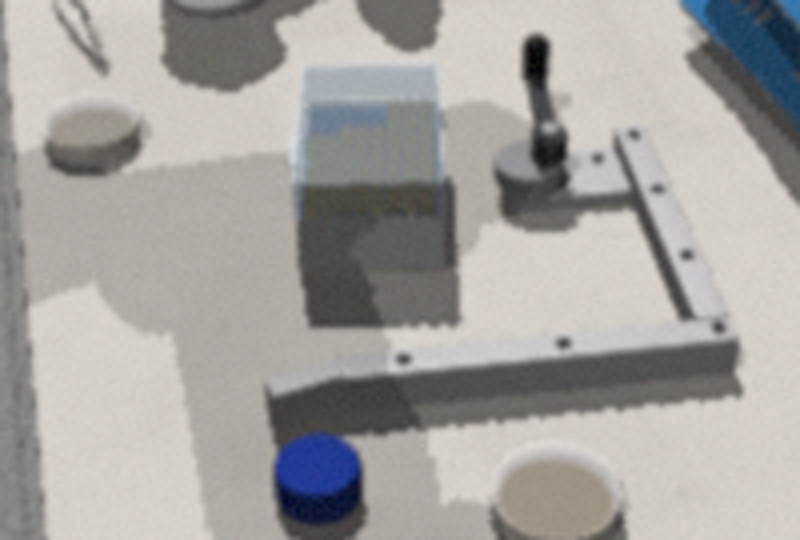

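```bash
python3 - <<'E'
from h import *
s=telemetry.read_state()
print(R.from_quat(s['ee_rot']).as_matrix().round(3)); print(s['time_s'])
z=np.load('pics/side0.npz'); P=cloud('side',z['d'])
# bar tops, box lid, petri etc.
m=(abs(P[...,2]-.024)<.004)&(P[...,0]>.35)&(P[...,0]<.75)&(P[...,1]>-.15)&(P[...,1]<.15)
vv,uu=np.where(m); Q=P[m]
for y0 in np.arange(-.12,.1,.02):
    k=Q[(Q[:,1]>=y0)&(Q[:,1]<y0+.02)]
    if len(k): print(round(y0,2),len(k),k[:,0].min().round(3),k[:,0].max().round(3))
m=(abs(P[...,2]-.063)<.004)&(P[...,0]>.35)&(P[...,0]<.6)&(P[...,1]>-.1)&(P[...,1]<.2)
Q=P[m][:,:2].astype(np.float32); print(len(Q),cv2.minAreaRect(Q),Q.min(0),Q.max(0))
E
```

```text
[[ 0.453 -0.     0.892]
 [-0.892  0.001  0.453]
 [-0.001 -1.     0.   ]]
0.15
-0.12 160 0.427 0.657
-0.1 632 0.422 0.659
-0.08 163 0.422 0.662
-0.06 56 0.644 0.662
-0.04 51 0.647 0.666
-0.02 47 0.649 0.668
0.0 130 0.479 0.671
0.02 72 0.458 0.673
0.04 118 0.581 0.675
0.06 88 0.582 0.677
0.08 6 0.598 0.67
1131 ((0.5098623633384705, 0.07236761599779129), (0.12364218384027481, 0.08095204830169678), 76.8624038696289) [0.45833635 0.00500618] [0.56333035 0.13785967]
```

```bash
cat >> h.py <<'E'
def tool_R(yaw):  # tool x axis at world yaw, y down
    c,s=np.cos(yaw),np.sin(yaw)
    return np.array([[c,0,-s],[s,0,c],[0,-1,0]])
def plan(pos,yaw,n,grip,via=None):
    s=telemetry.read_state(); p=s['ee_pos'].copy(); A=R.from_quat(s['ee_rot'])
    B=R.from_matrix(tool_R(yaw)); tot=(A.inv()*B).as_rotvec()
    print('t',s['time_s'],'d',(pos-p).round(4),'rot deg',np.degrees(tot).round(2),'w',s['width'],'F',s['ft_force'].round(1))
    tr=[];tw=[]
    for i in range(n):
        d=(np.array(pos)-p)/(n-i); Rm=A.as_matrix(); l=Rm.T@d
        rv=(A.inv()*B).as_rotvec()/(n-i)
        tr.append((l/.2).round(3).tolist()); tw.append((rv/(np.pi/2)).round(4).tolist())
        p=p+d; A=A*R.from_rotvec(rv)
    print('{"gripper":',[grip]*n,',"travel":',tr,',"twist":',tw,'}')
E
python3 - <<'E'
from h import *
plan(np.array([0.53,0.085,0.30]),-0.1,12,85)
E
```

```text
t 0.15 d [0.2811 0.5752 0.1055] rot deg [-4.000e-02 -5.735e+01 -5.000e-02] w 0.0853479143235891 F [ 0.4  0.1 -0.8]
{"gripper": [85, 85, 85, 85, 85, 85, 85, 85, 85, 85, 85, 85] ,"travel": [[-0.161, -0.044, 0.213], [-0.142, -0.044, 0.226], [-0.123, -0.044, 0.237], [-0.103, -0.044, 0.246], [-0.082, -0.044, 0.254], [-0.061, -0.044, 0.26], [-0.039, -0.044, 0.264], [-0.017, -0.044, 0.266], [0.006, -0.044, 0.267], [0.028, -0.044, 0.265], [0.05, -0.044, 0.262], [0.071, -0.044, 0.257]] ,"twist": [[-0.0, -0.0531, -0.0], [-0.0, -0.0531, -0.0], [-0.0, -0.0531, -0.0], [-0.0, -0.0531, -0.0], [-0.0, -0.0531, -0.0], [-0.0, -0.0531, -0.0], [-0.0, -0.0531, -0.0], [-0.0, -0.0531, -0.0], [-0.0, -0.0531, -0.0], [-0.0, -0.0531, -0.0], [-0.0, -0.0531, -0.0], [-0.0, -0.0531, -0.0]] }
```

{"name": "play_rows", "arguments": {
  "gripper": [85,85,85,85,85,85,85,85,85,85,85,85],
  "travel": [
    [0,-0.25,0],
    [0,-0.25,0.05],
    [-0.16,-0.05,0.21],
    [-0.14,-0.04,0.23],
    [-0.12,0,0.24],
    [-0.1,0,0.25],
    [-0.08,0,0.25],
    [-0.06,0,0.26],
    [-0.04,0,0.26],
    [-0.02,0,0.27],
    [0,0,0.27],
    [0.03,0,0.26]
  ],
  "twist": [
    [0,0,0],
    [0,0,0],
    [0,-0.06,0],
    [0,-0.06,0],
    [0,-0.06,0],
    [0,-0.06,0],
    [0,-0.06,0],
    [0,-0.06,0],
    [0,-0.06,0],
    [0,-0.06,0],
    [0,-0.06,0],
    [0,-0.06,0]
  ]
}}

```text
time_s: 1.65
ee_pos: [0.4676, 0.0191, 0.3159]
ee_rot: [-0.703, 0.048, -0.047, 0.708]
ft_force: [1.4, -1.3, 0.5]
width: 0.0851
```

```bash
python3 - <<'E'
from h import *
plan(np.array([0.53,0.085,0.30]),-0.1,5,85)
E
```

```text
t 1.65 d [ 0.0624  0.0659 -0.0159] rot deg [-0.4  -1.98 -0.15] w 0.08514441205848207 F [ 1.4 -1.3  0.5]
{"gripper": [85, 85, 85, 85, 85] ,"travel": [[0.053, 0.016, 0.074], [0.054, 0.016, 0.073], [0.054, 0.016, 0.073], [0.055, 0.016, 0.073], [0.055, 0.016, 0.072]] ,"twist": [[-0.0009, -0.0044, -0.0003], [-0.0009, -0.0044, -0.0003], [-0.0009, -0.0044, -0.0003], [-0.0009, -0.0044, -0.0003], [-0.0009, -0.0044, -0.0003]] }
```

{"name": "play_rows", "arguments": {
  "gripper": [85,85,85,85,85,85],
  "travel": [
    [0.055,0.016,0.073],
    [0.055,0.016,0.073],
    [0.055,0.016,0.073],
    [0.055,0.016,0.073],
    [0.055,0.016,0.073],
    [0,0,0]
  ],
  "twist": [
    [-0.001,-0.0044,0],
    [-0.001,-0.0044,0],
    [-0.001,-0.0044,0],
    [-0.001,-0.0044,0],
    [-0.001,-0.0044,0],
    [0,0,0]
  ]
}}

```text
time_s: 2.4
ee_pos: [0.5334, 0.0917, 0.2981]
ee_rot: [0.707, -0.034, 0.031, -0.706]
ft_force: [0.1, -0.7, 0.2]
width: 0.0847
```

```bash
python3 - <<'E'
from h import *
im,d=snap('wrist','w1'); cv2.imwrite('pics/w1b.png',cv2.resize(im,(800,600),interpolation=cv2.INTER_CUBIC)[:,:,::-1])
E
```

```text
(no output)
```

View pics/w1b.png

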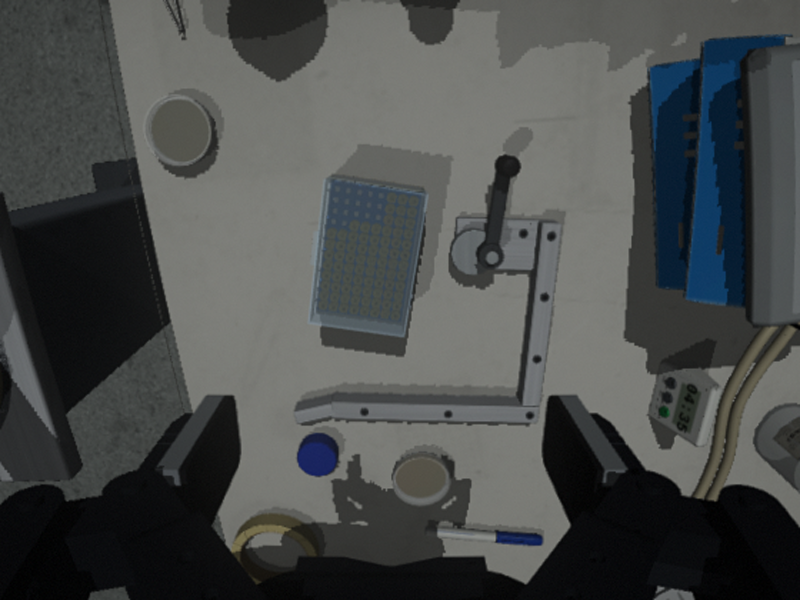

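```bash
python3 - <<'E'
from h import *
im=np.load('pics/w1.npz')['im']
c=cv2.resize(im[110:250,205:395],None,fx=4,fy=4,interpolation=cv2.INTER_CUBIC); cv2.imwrite('pics/w1c.png',cv2.convertScaleAbs(c,alpha=1.6)[:,:,::-1])
c=cv2.resize(im[190:300,205:395],None,fx=4,fy=4,interpolation=cv2.INTER_CUBIC); cv2.imwrite('pics/w1d.png',cv2.convertScaleAbs(c,alpha=1.6)[:,:,::-1])
E
```

```text
(no output)
```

View pics/w1c.png

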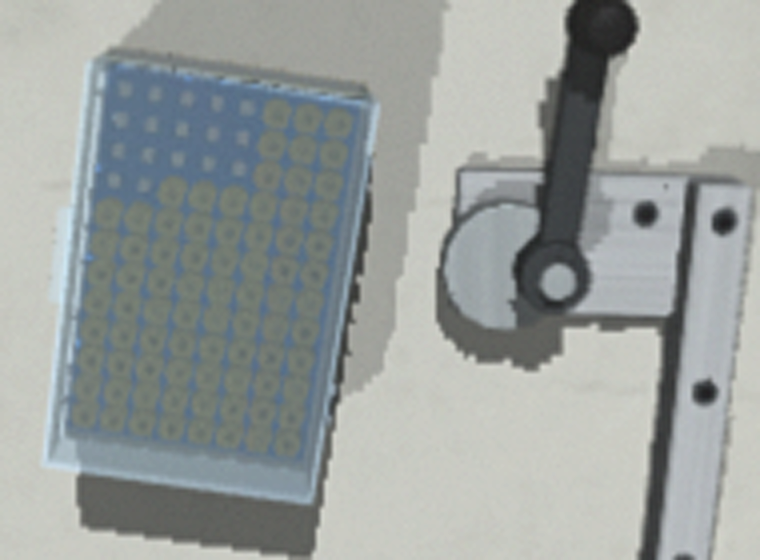

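View pics/w1d.png

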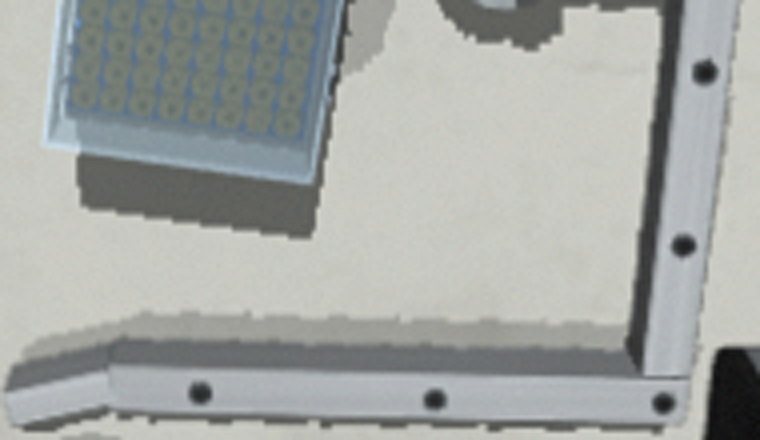

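```bash
cat > nest.py <<'E'
from h import *
z=np.load('pics/w1.npz'); pose=(z['p'],z['q'])
def c2(pts,y0,x0=205,s=4): a=np.array(pts,float); return np.c_[(a[:,0]+.5)/s-.5+x0,(a[:,1]+.5)/s-.5+y0]
E
python3 - <<'E'
from nest import *
f=atz('wrist',c2([(110,367),(640,377),(693,-135)],190),.024,pose); print('nest',f.round(4))
d=f[1]-f[0]; print('fence yaw',np.arctan2(d[1],d[0])); e=f[2]-f[1]; print('stop yaw',np.arctan2(e[1],e[0])-np.pi/2,np.linalg.norm(d),np.linalg.norm(e))
b=atz('wrist',c2([(88,60),(378,100),(312,502),(43,465)],110),.063,pose); print('lid',b.round(4)); 
for i in range(4):
    k=b[(i+1)%4]-b[i]; print(np.linalg.norm(k).round(4),np.arctan2(k[1],k[0]).round(3))
print('ctr',b.mean(0))
print('pivot',atz('wrist',c2([(558,282)],110),.04,pose),'post',atz('wrist',c2([(603,22)],110),.061,pose))
P=cloud('wrist',z['d'],pose)
for u,v in [(320,285),(378,220),(270,180),(344,180)]: print(u,v,P[v,u].round(4))
m=(abs(P[...,2]-.063)<.003)&(P[...,0]>.4)&(P[...,0]<.6)&(P[...,1]>-.02)&(P[...,1]<.2)
Q=P[m][:,:2].astype(np.float32);print(len(Q),cv2.minAreaRect(Q))
m=(abs(P[...,2]-.024)<.003)&(P[...,0]>.4)&(P[...,0]<.7)&(P[...,1]>-.13)&(P[...,1]<-.0)
Q=P[m]; print(len(Q),np.median(Q[:,2]))
E
```

```text
nest [[ 0.4607 -0.0687  0.024 ]
 [ 0.6398 -0.089   0.024 ]
 [ 0.659   0.0847  0.024 ]]
fence yaw -0.11283708965720723
stop yaw -0.11025432530535695 0.1801882809513803 0.17473698425620598
lid [[0.4851 0.1407 0.063 ]
 [0.5628 0.1227 0.063 ]
 [0.535  0.0073 0.063 ]
 [0.4572 0.0259 0.063 ]]
0.0797 -0.228
0.1187 -1.807
0.08 2.907
0.1181 1.332
ctr [0.51000907 0.07416315 0.063     ]
pivot [[0.61373751 0.06182279 0.04      ]] post [[0.62549564 0.1383525  0.061     ]]
320 285 [ 0.579  -0.0856  0.0226]
378 220 [0.6584 0.0015 0.0234]
270 180 [0.5263 0.0748 0.0623]
344 180 [0.6127 0.0633 0.0456]
7299 ((0.5097242593765259, 0.07343410700559616), (0.11973971873521805, 0.08143174648284912), 76.2638168334961)
2809 0.023237854605872854
```

```bash
cat >> h.py <<'E'
NC=np.array([.6398,-.089]); NY=-.111
def n2w(x,y):
    c,s=np.cos(NY),np.sin(NY); return NC+np.array([c*x-s*y,s*x+c*y])
def w2n(p):
    c,s=np.cos(NY),np.sin(NY); d=np.asarray(p)[...,:2]-NC; return np.stack([c*d[...,0]+s*d[...,1],-s*d[...,0]+c*d[...,1]],-1)
def nplan(x,y,z,yaw,tilt,n,grip):
    s=telemetry.read_state(); p=s['ee_pos'].copy(); A=R.from_quat(s['ee_rot'])
    B=R.from_matrix(tool_R(NY+yaw))*R.from_rotvec([np.radians(tilt),0,0])
    pos=np.r_[n2w(x,y),z]
    print('t',s['time_s'].__round__(2),'nest now',w2n(p).round(4),p[2].round(4),'d',(pos-p).round(4),'rotdeg',np.degrees((A.inv()*B).as_rotvec()).round(2),'w',round(s['width'],4),'F',s['ft_force'].round(1),'j',s['joints'].round(2))
    tr=[];tw=[]
    for i in range(n):
        d=(pos-p)/(n-i); l=A.as_matrix().T@d; rv=(A.inv()*B).as_rotvec()/(n-i)
        tr.append((l/.2).round(3).tolist()); tw.append((rv/(np.pi/2)).round(3).tolist())
        p=p+d; A=A*R.from_rotvec(rv)
    print(tr[0] if n==1 else tr); print(tw)
E
python3 - <<'E'
from h import *
nplan(-.147,.245,.13,0,-8,6,35)
P=cloud('side',np.load('pics/side0.npz')['d'])
# bystanders
for n,(u,v) in dict(petri2=(203,196),cap=(260,285),petri0=(320,290),bottle=(275,150),beaker=(235,160)).items(): print(n,w2n(P[v,u]).round(3))
m=(P[...,2]>.02)&(P[...,2]<.15)&(P[...,0]>.35)&(P[...,0]<.7)&(P[...,1]>.22)&(P[...,1]<.45)
Q=P[m]; N=w2n(Q)
for lo,hi in [(-.35,-.15),(-.15,-.02)]:
    k=(N[:,0]>lo)&(N[:,0]<hi); print(N[k].min(0),N[k].max(0),Q[k][:,2].max())
E
```

```text
t 2.45 nest now [-0.1259  0.1674] 0.2984 d [-0.0123  0.0795 -0.1684] rotdeg [-7.93  1.07 -0.19] w 0.0851 F [-1.2  0.2 -0.4] j [-0.05  0.32  1.1  -0.    1.73  0.04]
[[-0.016, 0.14, 0.065], [-0.016, 0.139, 0.068], [-0.016, 0.137, 0.071], [-0.017, 0.135, 0.075], [-0.017, 0.134, 0.078], [-0.017, 0.132, 0.081]]
[[-0.015, 0.002, -0.0], [-0.015, 0.002, -0.0], [-0.015, 0.002, -0.0], [-0.015, 0.002, -0.0], [-0.015, 0.002, -0.0], [-0.015, 0.002, -0.0]]
petri2 [-0.308  0.239]
cap [-0.196 -0.08 ]
petri0 [-0.09  -0.104]
bottle [-0.109  0.399]
beaker [-0.222  0.383]
[-0.26977079  0.37093416] [-0.15054227  0.52428198] 0.1442547665243959
[-0.14828353  0.3829571 ] [-0.02019602  0.53820167] 0.14058124109076015
```

{"name": "play_rows", "arguments": {
  "gripper": [35,35,35,35,35,35,35],
  "travel": [
    [-0.016,0.14,0.065],
    [-0.016,0.139,0.068],
    [-0.016,0.137,0.071],
    [-0.017,0.135,0.075],
    [-0.017,0.134,0.078],
    [-0.017,0.132,0.081],
    [0,0,0]
  ],
  "twist": [
    [-0.015,0.002,0],
    [-0.015,0.002,0],
    [-0.015,0.002,0],
    [-0.015,0.002,0],
    [-0.015,0.002,0],
    [-0.015,0.002,0],
    [0,0,0]
  ]
}}

```text
time_s: 3.32
ee_pos: [0.5208, 0.1684, 0.1281]
ee_rot: [0.756, -0.043, 0.039, -0.652]
ft_force: [-0.4, -0.3, 0.0]
width: 0.0349
```

```bash
python3 - <<'E'
from h import *
snap('wrist','w2');snap('side','s2')
nplan(-.147,.245,.012,0,-8,5,35)
E
```

```text
t 3.42 nest now [-0.1451  0.2422] 0.1305 d [-0.0015  0.003  -0.1185] rotdeg [ 0.38 -0.47  0.37] w 0.0348 F [-0.2  0.1  0.5] j [ 0.17  0.46  1.36 -0.15  1.35  0.33]
[[-0.003, 0.117, 0.02], [-0.003, 0.117, 0.02], [-0.002, 0.117, 0.02], [-0.002, 0.117, 0.02], [-0.002, 0.117, 0.019]]
[[0.001, -0.001, 0.001], [0.001, -0.001, 0.001], [0.001, -0.001, 0.001], [0.001, -0.001, 0.001], [0.001, -0.001, 0.001]]
```

View pics/w2.png

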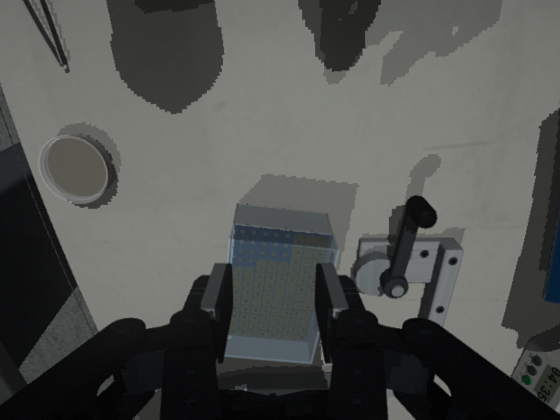

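View pics/s2.png

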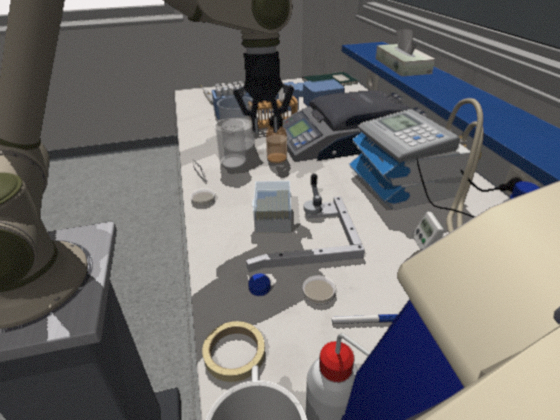

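{"name": "play_rows", "arguments": {
  "gripper": [35,35,35,35,35,35],
  "travel": [
    [0,0.13,0.02],
    [0,0.13,0.02],
    [0,0.13,0.02],
    [0,0.1,0.02],
    [0,0.08,0.02],
    [0,0,0]
  ],
  "twist": [
    [0,0,0],
    [0,0,0],
    [0,0,0],
    [0,0,0],
    [0,0,0],
    [0,0,0]
  ]
}}

```text
time_s: 4.18
ee_pos: [0.5316, 0.1668, 0.0218]
ee_rot: [0.754, -0.038, 0.051, -0.654]
ft_force: [0.7, -0.5, 0.3]
width: 0.0351
```

```bash
python3 - <<'E'
from h import *
snap('wrist','w3');snap('side','s3')
nplan(-.147,.245,.012,0,-8,1,35)
im=np.load('pics/s3.npz')['im']
cv2.imwrite('pics/s3c.png',cv2.resize(im[130:280,180:380],None,fx=4,fy=4,interpolation=cv2.INTER_CUBIC)[:,:,::-1])
E
```

```text
t 4.28 nest now [-0.1353  0.2426] 0.0228 d [-0.0114  0.0037 -0.0108] rotdeg [ 0.   -0.97  1.49] w 0.0347 F [0.8 0.2 0.8] j [ 0.17  0.59  1.49 -0.16  1.08  0.37]
[-0.06, 0.05, 0.019]
[[0.0, -0.011, 0.017]]
```

View pics/w3.png

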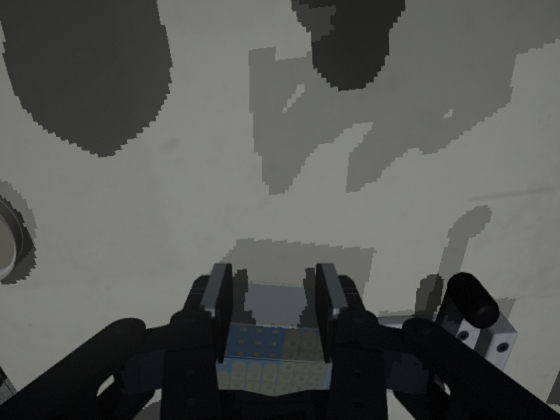

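View pics/s3c.png

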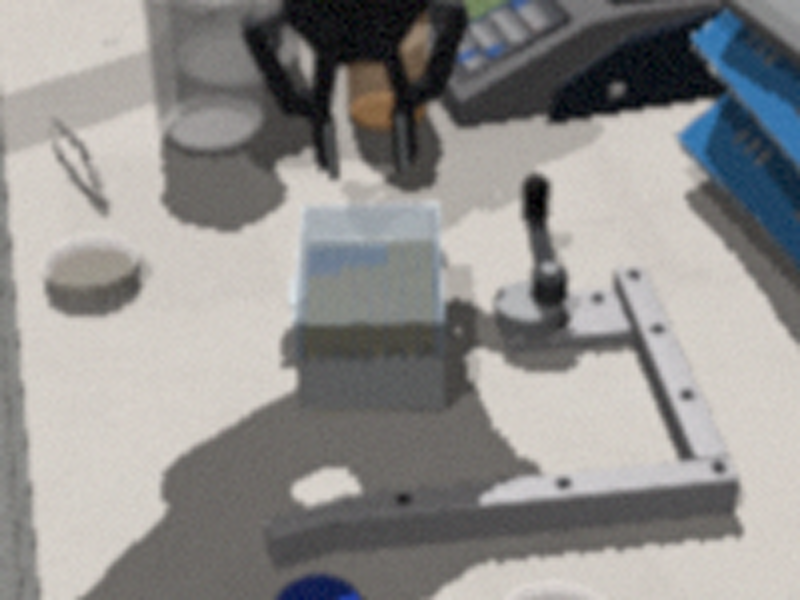

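{"name": "play_rows", "arguments": {
  "gripper": [35,35,35],
  "travel": [
    [-0.03,0.02,0.01],
    [-0.035,0.03,0.01],
    [0,0,0]
  ],
  "twist": [
    [0,-0.006,0.009],
    [0,-0.006,0.008],
    [0,0,0]
  ]
}}

```text
time_s: 4.65
ee_pos: [0.5195, 0.1716, 0.013]
ee_rot: [0.753, -0.041, 0.035, -0.655]
ft_force: [0.3, -0.3, 0.1]
width: 0.0353
```

```bash
python3 - <<'E'
from h import *
nplan(-.147,.180,.012,0,-8,8,35)
E
```

```text
t 4.65 nest now [-0.1484  0.2457] 0.013 d [-0.0059 -0.0654 -0.001 ] rotdeg [-0.04  0.18 -0.02] w 0.0353 F [ 0.3 -0.3  0.1] j [ 0.18  0.6   1.51 -0.15  1.08  0.36]
[[0.001, 0.006, -0.041], [0.001, 0.006, -0.041], [0.001, 0.006, -0.041], [0.001, 0.006, -0.041], [0.001, 0.006, -0.041], [0.001, 0.006, -0.041], [0.001, 0.006, -0.041], [0.001, 0.006, -0.041]]
[[-0.0, 0.0, -0.0], [-0.0, 0.0, -0.0], [-0.0, 0.0, -0.0], [-0.0, 0.0, -0.0], [-0.0, 0.0, -0.0], [-0.0, 0.0, -0.0], [-0.0, 0.0, -0.0], [-0.0, 0.0, -0.0]]
```

{"name": "play_rows", "arguments": {
  "gripper": [35,35,35,35,35,35,35,35,35],
  "travel": [
    [0.001,0.006,-0.041],
    [0.001,0.006,-0.041],
    [0.001,0.006,-0.041],
    [0.001,0.006,-0.041],
    [0.001,0.006,-0.041],
    [0.001,0.006,-0.041],
    [0.001,0.006,-0.041],
    [0.001,0.006,-0.041],
    [0,0,0]
  ],
  "twist": [
    [0,0,0],
    [0,0,0],
    [0,0,0],
    [0,0,0],
    [0,0,0],
    [0,0,0],
    [0,0,0],
    [0,0,0],
    [0,0,0]
  ]
}}

```text
time_s: 5.78
ee_pos: [0.5139, 0.1004, 0.0129]
ee_rot: [0.753, -0.041, 0.036, -0.656]
ft_force: [-0.5, -0.2, 1.4]
width: 0.0353
```

```bash
python3 - <<'E'
from h import *
snap('wrist','w4');snap('side','s4')
nplan(-.147,.140,.012,0,-8,6,35)
im=np.load('pics/s4.npz')['im']
cv2.imwrite('pics/s4c.png',cv2.resize(im[130:280,180:380],None,fx=4,fy=4,interpolation=cv2.INTER_CUBIC)[:,:,::-1])
E
```

```text
t 5.88 nest now [-0.1461  0.1749] 0.0129 d [-0.0047 -0.0346 -0.0009] rotdeg [-0.07  0.15  0.04] w 0.035 F [-0.   0.4 -0.5] j [ 0.05  0.57  1.59 -0.16  1.01  0.24]
[[-0.001, 0.005, -0.029], [-0.001, 0.005, -0.029], [-0.001, 0.005, -0.029], [-0.001, 0.005, -0.029], [-0.001, 0.005, -0.029], [-0.001, 0.005, -0.029]]
[[-0.0, 0.0, 0.0], [-0.0, 0.0, 0.0], [-0.0, 0.0, 0.0], [-0.0, 0.0, 0.0], [-0.0, 0.0, 0.0], [-0.0, 0.0, 0.0]]
```

View pics/w4.png

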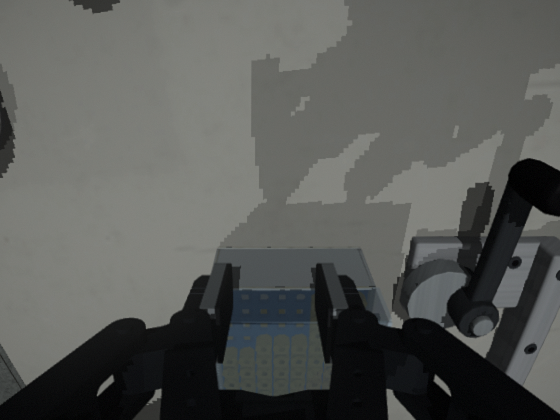

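View pics/s4c.png

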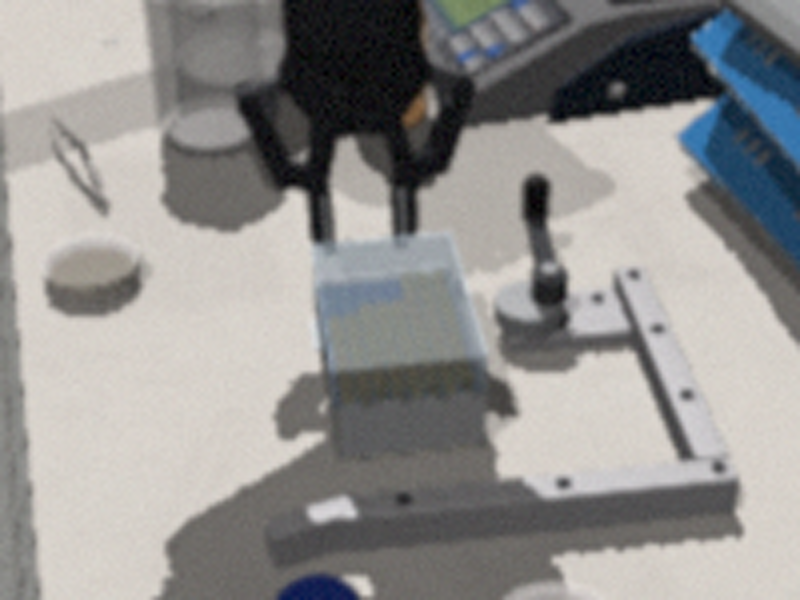

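{"name": "play_rows", "arguments": {
  "gripper": [35,35,35,35,35,35,35,35,35],
  "travel": [
    [0,0,0.025],
    [0.04,0.003,0.01],
    [0,0,-0.02],
    [0,0.005,-0.03],
    [0,0.005,-0.03],
    [0,0.005,-0.03],
    [0,0.005,-0.03],
    [0,0.005,-0.03],
    [0,0,0]
  ],
  "twist": [
    [0,0,0],
    [0,0,0],
    [0,0,0],
    [0,0,0],
    [0,0,0],
    [0,0,0],
    [0,0,0],
    [0,0,0],
    [0,0,0]
  ]
}}

```text
time_s: 7.0
ee_pos: [0.5197, 0.0713, 0.0113]
ee_rot: [0.753, -0.04, 0.036, -0.656]
ft_force: [-0.5, -0.5, 0.2]
width: 0.035
```

```bash
python3 - <<'E'
from h import *
snap('wrist','w5');snap('side','s5')
nplan(-.139,.140,.012,0,-8,3,35)
im=np.load('pics/s5.npz')['im']
cv2.imwrite('pics/s5c.png',cv2.resize(im[130:280,180:380],None,fx=4,fy=4,interpolation=cv2.INTER_CUBIC)[:,:,::-1])
E
```

```text
t 7.1 nest now [-0.1372  0.1464] 0.0112 d [-0.0025 -0.0061  0.0008] rotdeg [-0.11  0.19  0.11] w 0.0349 F [-0.1  0.8  0.1] j [-0.01  0.57  1.59 -0.16  1.    0.19]
[[-0.003, 0.0, -0.011], [-0.003, 0.0, -0.011], [-0.003, 0.0, -0.011]]
[[-0.0, 0.001, 0.0], [-0.0, 0.001, 0.0], [-0.0, 0.001, 0.0]]
```

View pics/w5.png

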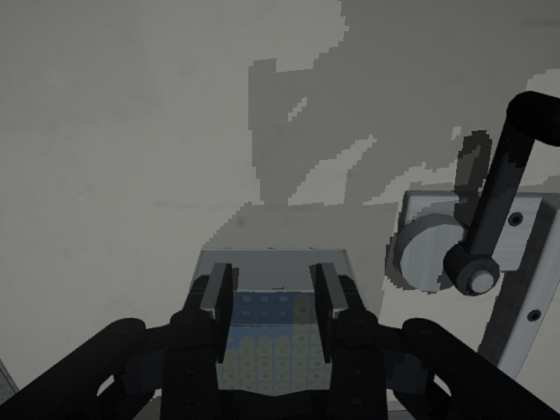

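View pics/s5c.png

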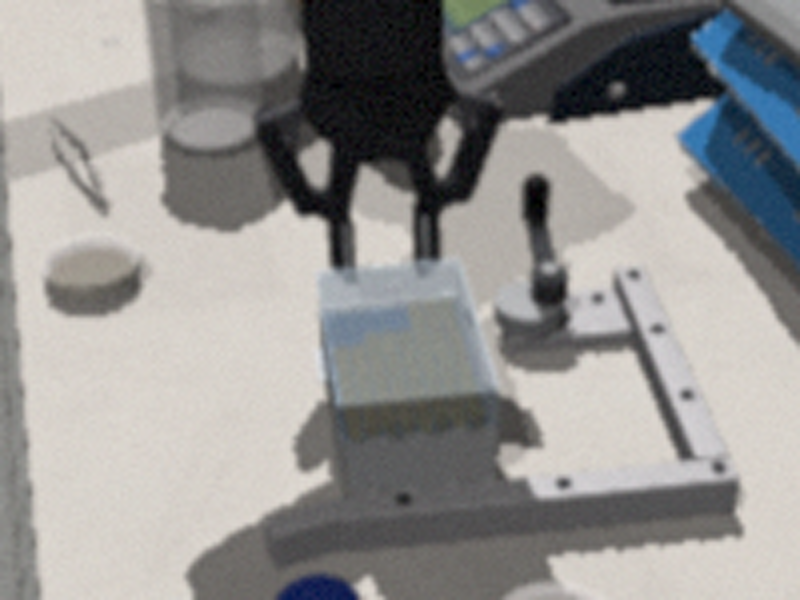

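{"name": "play_rows", "arguments": {
  "gripper": [35,35,35,35,35],
  "travel": [
    [0,0.002,-0.018],
    [0,0.002,-0.018],
    [0,0.002,-0.018],
    [0,0.002,-0.018],
    [0,0.001,-0.01]
  ],
  "twist": [
    [0,0,0],
    [0,0,0],
    [0,0,0],
    [0,0,0],
    [0,0,0]
  ]
}}

```text
time_s: 7.72
ee_pos: [0.5175, 0.0545, 0.0113]
ee_rot: [0.753, -0.04, 0.035, -0.656]
ft_force: [0.1, 1.3, 0.0]
width: 0.035
```

```bash
python3 - <<'E'
from h import *
snap('side','s6')
nplan(-.139,.130,.012,0,-8,3,35)
im=np.load('pics/s6.npz')['im']
cv2.imwrite('pics/s6c.png',cv2.resize(im[130:280,180:380],None,fx=4,fy=4,interpolation=cv2.INTER_CUBIC)[:,:,::-1])
E
```

```text
t 7.78 nest now [-0.1375  0.1289] 0.0113 d [-0.0014  0.0013  0.0007] rotdeg [-0.1   0.23  0.05] w 0.0348 F [ 0.2 -0.3  0.1] j [-0.04  0.56  1.61 -0.17  0.99  0.15]
[[-0.003, -0.001, 0.002], [-0.003, -0.001, 0.002], [-0.003, -0.001, 0.002]]
[[-0.0, 0.001, 0.0], [-0.0, 0.001, 0.0], [-0.0, 0.001, 0.0]]
```

View pics/s6c.png

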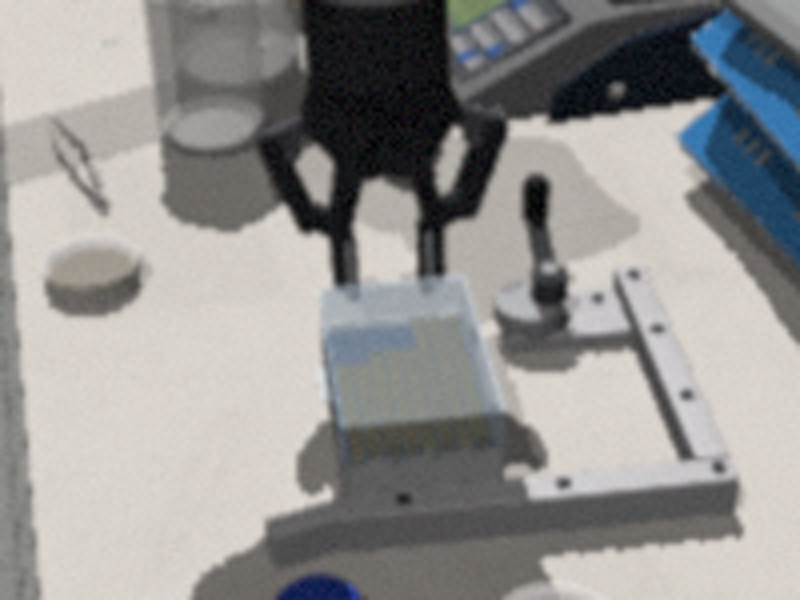

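```bash
cat >> h.py <<'E'
def lid(fn,name='side'):
    z=np.load('pics/'+fn+'.npz'); P=cloud(name,z['d'],(z['p'],z['q'])); N=w2n(P)
    m=(abs(P[...,2]-.062)<.005)&(N[...,0]>-.25)&(N[...,0]<.02)&(N[...,1]>-.05)&(N[...,1]<.135)
    m=cv2.morphologyEx(m.astype(np.uint8),cv2.MORPH_OPEN,np.ones((2,2)))>0
    Q=N[m]; r=cv2.minAreaRect(Q.astype(np.float32))
    print(fn,len(Q),'rect',np.round(r[0],4),np.round(r[1],4),round(r[2],2),'pct',np.percentile(Q,[0.5,99.5],axis=0).round(4).tolist())
    # front edge (-y): per x bin min y
    for x0 in np.arange(Q[:,0].min(),Q[:,0].max(),.016):
        k=Q[(Q[:,0]>=x0)&(Q[:,0]<x0+.016)]
        print('  x',round(x0+.008,3),'ymin',np.percentile(k[:,1],1).round(4),'ymax',np.percentile(k[:,1],99).round(4))
E
python3 - <<'E'
from h import *
lid('s6'); lid('s3'); lid('w1','wrist')
E
```

```text
s6 1489 rect [-0.1438 -0.1758] [0.7999 0.0965] 86.58 pct [[-0.1759, 0.0028], [-0.08, 0.1755]]
  x -0.208 ymin -0.5721 ymax -0.5721Traceback (most recent call last):
  File "<stdin>", line 2, in <module>
  File "h.py", line 69, in lid
    print('  x',round(x0+.008,3),'ymin',np.percentile(k[:,1],1).round(4),'ymax',np.percentile(k[:,1],99).round(4))
                                        ~~~~~~~~~~~~~^^^^^^^^^^
    return _quantile_unchecked(
        a, q, axis, out, overwrite_input, method, keepdims, weights)
    return _ureduce(a,
                    func=_quantile_ureduce_func,
    ...<5 lines>...
                    overwrite_input=overwrite_input,
                    method=method)
    r = func(a, **kwargs)
    result = _quantile(arr,
                       quantiles=q,
    ...<2 lines>...
                       out=out,
                       weights=wgt)
    slices_having_nans = np.isnan(arr[-1, ...])
                                  ~~~^^^^^^^^^
IndexError: index -1 is out of bounds for axis 0 with size 0
```

```bash
sed -i '/morphologyEx/d; s/        print(.  x/        if len(k)>5: print("  x/; s/"  x.,/"  x",/' h.py; python3 - <<'E'
from h import *
lid('s6'); lid('s3'); lid('w1','wrist')
E
```

```text
s6 1500 rect [-0.1371  0.0677] [0.0809 0.1307] 0.19 pct [[-0.1773, 0.0031], [-0.0974, 0.1301]]
  x -0.17 ymin 0.0038 ymax 0.13
  x -0.154 ymin 0.0034 ymax 0.1261
  x -0.138 ymin 0.0035 ymax 0.1222
  x -0.122 ymin 0.0035 ymax 0.1255
  x -0.106 ymin 0.0036 ymax 0.1302
  x -0.09 ymin 0.0092 ymax 0.1126
s3 569 rect [-0.1508  0.1111] [0.054  0.0814] 85.14 pct [[-0.1927, 0.0826], [-0.1101, 0.1346]]
  x -0.185 ymin 0.0901 ymax 0.134
  x -0.169 ymin 0.088 ymax 0.1341
  x -0.153 ymin 0.0857 ymax 0.1341
  x -0.137 ymin 0.0837 ymax 0.1345
  x -0.121 ymin 0.0822 ymax 0.1346
  x -0.105 ymin 0.1011 ymax 0.1348
w1 2690 rect [-0.1516  0.1136] [0.0522 0.081 ] 82.7 pct [[-0.1923, 0.0852], [-0.11, 0.1347]]
  x -0.187 ymin 0.0924 ymax 0.134
  x -0.171 ymin 0.0904 ymax 0.1344
  x -0.155 ymin 0.0884 ymax 0.1347
  x -0.139 ymin 0.0863 ymax 0.1344
  x -0.123 ymin 0.0845 ymax 0.1343
  x -0.107 ymin 0.0871 ymax 0.1344
```

{"name": "play_rows", "arguments": {
  "gripper": [35,35,35],
  "travel": [
    [0,0,-0.013],
    [0,0,-0.013],
    [0,0,-0.008]
  ],
  "twist": [
    [0,0,0],
    [0,0,0],
    [0,0,0]
  ]
}}

```text
time_s: 8.15
ee_pos: [0.5176, 0.0483, 0.0126]
ee_rot: [0.752, -0.04, 0.036, -0.657]
ft_force: [2.8, 12.1, 2.9]
width: 0.0348
```

```bash
python3 - <<'E'
from h import *
snap('side','s7');lid('s7')
nplan(-.139,.125,.012,0,-8,3,35)
E
```

```text
s7 1536 rect [-0.1369  0.0648] [0.0808 0.1374] 0.03 pct [[-0.177, -0.0026], [-0.0969, 0.124]]
  x -0.169 ymin -0.0023 ymax 0.124
  x -0.153 ymin -0.0022 ymax 0.1167
  x -0.137 ymin -0.0022 ymax 0.1154
  x -0.121 ymin -0.0017 ymax 0.1203
  x -0.105 ymin -0.0026 ymax 0.1233
  x -0.089 ymin -0.0011 ymax 0.1053
t 8.2 nest now [-0.1365  0.123 ] 0.0127 d [-0.0022  0.0022 -0.0007] rotdeg [-0.25  0.18  0.2 ] w 0.035 F [1.5 8.7 1.6] j [-0.06  0.56  1.61 -0.16  0.98  0.14]
[[-0.004, 0.001, 0.003], [-0.004, 0.001, 0.003], [-0.004, 0.001, 0.003]]
[[-0.001, 0.001, 0.001], [-0.001, 0.001, 0.001], [-0.001, 0.001, 0.001]]
```

{"name": "play_rows", "arguments": {
  "gripper": [35,35,35,35,35,60,60,60],
  "travel": [
    [0,0,0.02],
    [0,0,0.05],
    [0,0,0.08],
    [0,-0.15,0.05],
    [0,-0.25,0],
    [0,-0.25,0],
    [0,-0.1,0],
    [0,0,0]
  ],
  "twist": [
    [0,0,0],
    [0,0,0],
    [0,0,0],
    [0,0,0],
    [0,0,0],
    [0,0,0],
    [0,0,0],
    [0,0,0]
  ]
}}

```text
time_s: 9.2
ee_pos: [0.5232, 0.115, 0.1587]
ee_rot: [0.753, -0.039, 0.034, -0.656]
ft_force: [-0.1, 0.1, -0.6]
width: 0.06
```

```bash
python3 - <<'E'
from h import *
nplan(-.215,.059,.16,np.pi/2,-8,10,60)
E
```

```text
t 9.2 nest now [-0.1385  0.1899] 0.1587 d [-0.0905 -0.1216  0.0013] rotdeg [ -0.16 -88.76 -12.36] w 0.06 F [-0.1  0.1 -0.6] j [ 0.07  0.41  1.37 -0.14  1.39  0.2 ]
[[-0.039, 0.008, -0.065], [-0.048, 0.007, -0.058], [-0.057, 0.006, -0.05], [-0.064, 0.005, -0.04], [-0.07, 0.003, -0.03], [-0.073, 0.002, -0.019], [-0.075, 0.0, -0.007], [-0.076, -0.001, 0.004], [-0.074, -0.003, 0.016], [-0.071, -0.004, 0.027]]
[[-0.0, -0.099, -0.014], [-0.0, -0.099, -0.014], [-0.0, -0.099, -0.014], [-0.0, -0.099, -0.014], [-0.0, -0.099, -0.014], [-0.0, -0.099, -0.014], [-0.0, -0.099, -0.014], [-0.0, -0.099, -0.014], [-0.0, -0.099, -0.014], [-0.0, -0.099, -0.014]]
```

{"name": "play_rows", "arguments": {
  "gripper": [60,60,60,60,60,60,60,60,60,60,60],
  "travel": [
    [-0.039,0.008,-0.065],
    [-0.048,0.007,-0.058],
    [-0.057,0.006,-0.05],
    [-0.064,0.005,-0.04],
    [-0.07,0.003,-0.03],
    [-0.073,0.002,-0.019],
    [-0.075,0,-0.007],
    [-0.076,0,0.004],
    [-0.074,0,0.016],
    [-0.071,0,0.027],
    [0,0,0]
  ],
  "twist": [
    [0,-0.099,-0.014],
    [0,-0.099,-0.014],
    [0,-0.099,-0.014],
    [0,-0.099,-0.014],
    [0,-0.099,-0.014],
    [0,-0.099,-0.014],
    [0,-0.099,-0.014],
    [0,-0.099,-0.014],
    [0,-0.099,-0.014],
    [0,-0.099,-0.014],
    [0,0,0]
  ]
}}

```text
time_s: 10.58
ee_pos: [0.4265, -0.0083, 0.1435]
ee_rot: [0.54, 0.515, -0.457, -0.484]
ft_force: [0.0, 0.5, 0.3]
width: 0.0602
```

```bash
python3 - <<'E'
from h import *
im,d=snap('wrist','w8');snap('side','s8');lid('s8')
nplan(-.215,.059,.06,np.pi/2,-8,4,60)
cv2.imwrite('pics/w8b.png',cv2.convertScaleAbs(im,alpha=1.5)[:,:,::-1])
E
```

```text
s8 1490 rect [-0.1368  0.0587] [0.1239 0.0808] 89.9 pct [[-0.177, -0.0023], [-0.0969, 0.1176]]
  x -0.169 ymin -0.0011 ymax 0.1158
  x -0.153 ymin -0.002 ymax 0.1176
  x -0.137 ymin -0.0017 ymax 0.1169
  x -0.121 ymin -0.0019 ymax 0.1156
  x -0.105 ymin -0.0023 ymax 0.1167
  x -0.089 ymin -0.0004 ymax 0.1079
t 10.68 nest now [-0.2204  0.0573] 0.1438 d [ 0.0056  0.0011 -0.0838] rotdeg [-1.42  3.23  0.7 ] w 0.0598 F [0.6 0.2 0.4] j [-0.32  0.16  1.78  0.04  1.09 -1.86]
[[0.001, 0.105, 0.005], [0.001, 0.105, 0.006], [0.002, 0.105, 0.006], [0.002, 0.105, 0.007]]
[[-0.004, 0.009, 0.002], [-0.004, 0.009, 0.002], [-0.004, 0.009, 0.002], [-0.004, 0.009, 0.002]]
```

View pics/w8b.png

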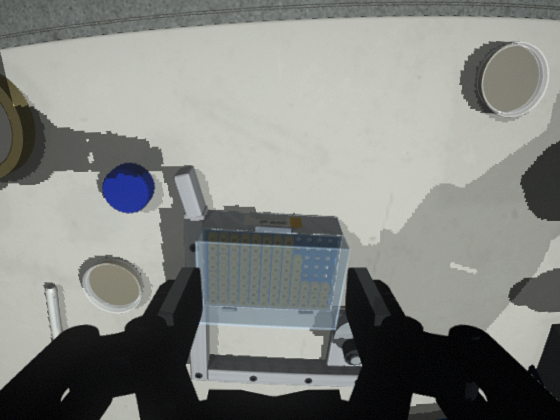

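View pics/s8.png

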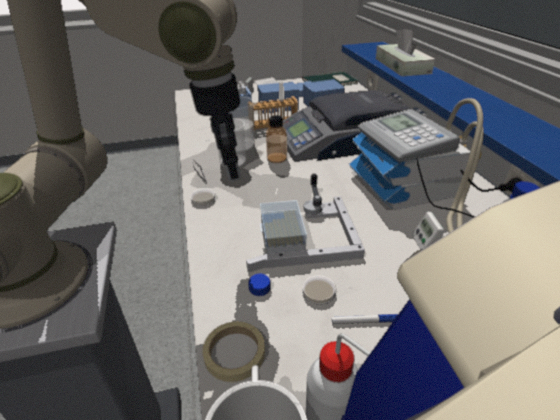

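{"name": "play_rows", "arguments": {
  "gripper": [60,60,60,60,60],
  "travel": [
    [0,0.11,0.006],
    [0,0.11,0.006],
    [0,0.11,0.006],
    [0,0.11,0.006],
    [0,0,0]
  ],
  "twist": [
    [-0.004,0.009,0.002],
    [-0.004,0.009,0.002],
    [-0.004,0.009,0.002],
    [-0.004,0.009,0.002],
    [0,0,0]
  ]
}}

```text
time_s: 11.3
ee_pos: [0.4348, -0.0045, 0.0525]
ee_rot: [0.565, 0.5, -0.434, -0.491]
ft_force: [0.3, -0.9, -0.0]
width: 0.0602
```

```bash
python3 - <<'E'
from h import *
nplan(-.215,.059,.011,np.pi/2,-8,3,60)
E
```

```text
t 11.3 nest now [-0.2131  0.0613] 0.0525 d [-0.0021 -0.0021 -0.0415] rotdeg [ 0.04 -0.65 -0.06] w 0.0602 F [ 0.3 -0.9 -0. ] j [-0.3   0.31  1.93  0.04  0.77 -1.78]
[[-0.004, 0.068, 0.013], [-0.004, 0.068, 0.013], [-0.004, 0.068, 0.013]]
[[0.0, -0.002, -0.0], [0.0, -0.002, -0.0], [0.0, -0.002, -0.0]]
```

{"name": "play_rows", "arguments": {
  "gripper": [60,60,60,60],
  "travel": [
    [-0.004,0.068,0.013],
    [-0.004,0.068,0.013],
    [-0.004,0.065,0.013],
    [0,0,0]
  ],
  "twist": [
    [0,-0.002,0],
    [0,-0.002,0],
    [0,-0.002,0],
    [0,0,0]
  ]
}}

```text
time_s: 11.8
ee_pos: [0.4351, -0.0055, 0.0133]
ee_rot: [0.565, 0.503, -0.436, -0.488]
ft_force: [-0.3, -0.7, -0.8]
width: 0.0602
```

```bash
python3 - <<'E'
from h import *
im,d=snap('wrist','w9')
cv2.imwrite('pics/w9b.png',cv2.convertScaleAbs(im,alpha=1.5)[:,:,::-1])
nplan(-.115,.059,.012,np.pi/2,-8,10,60)
E
```

```text
t 11.85 nest now [-0.2123  0.0603] 0.0137 d [ 0.0966 -0.0121 -0.0017] rotdeg [ 0.35 -0.21 -0.1 ] w 0.0603 F [-0.5 -0.6 -0.3] j [-0.3   0.39  1.98  0.04  0.63 -1.79]
[[-0.0, 0.008, -0.048], [-0.0, 0.008, -0.048], [-0.0, 0.008, -0.048], [-0.001, 0.008, -0.048], [-0.001, 0.008, -0.048], [-0.001, 0.008, -0.048], [-0.001, 0.008, -0.048], [-0.001, 0.008, -0.048], [-0.001, 0.008, -0.048], [-0.001, 0.008, -0.048]]
[[0.0, -0.0, -0.0], [0.0, -0.0, -0.0], [0.0, -0.0, -0.0], [0.0, -0.0, -0.0], [0.0, -0.0, -0.0], [0.0, -0.0, -0.0], [0.0, -0.0, -0.0], [0.0, -0.0, -0.0], [0.0, -0.0, -0.0], [0.0, -0.0, -0.0]]
```

View pics/w9b.png

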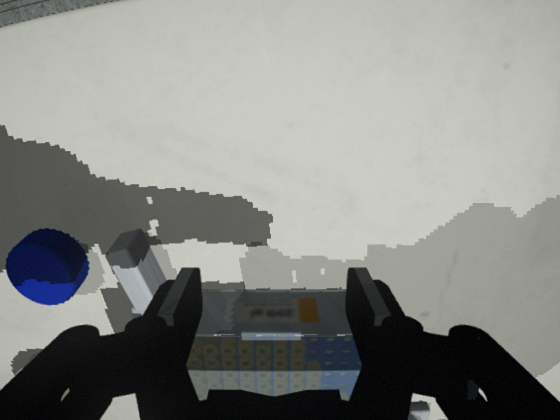

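{"name": "play_rows", "arguments": {
  "gripper": [60,60,60,60,60,60,60,60],
  "travel": [
    [0,0.008,-0.04],
    [0,0.007,-0.04],
    [0,0.006,-0.04],
    [0,0.006,-0.04],
    [0,0.006,-0.04],
    [0,0.006,-0.04],
    [0,0.006,-0.04],
    [0,0,0]
  ],
  "twist": [
    [0,0,0],
    [0,0,0],
    [0,0,0],
    [0,0,0],
    [0,0,0],
    [0,0,0],
    [0,0,0],
    [0,0,0]
  ]
}}

```text
time_s: 12.85
ee_pos: [0.4969, -0.0125, 0.0147]
ee_rot: [0.566, 0.504, -0.435, -0.487]
ft_force: [-0.3, -0.4, 0.8]
width: 0.0603
```

```bash
python3 - <<'E'
from h import *
snap('side','s10');lid('s10')
nplan(-.115,.059,.012,np.pi/2,-8,5,60)
im=np.load('pics/s10.npz')['im']
cv2.imwrite('pics/s10c.png',cv2.resize(im[130:280,180:380],None,fx=4,fy=4,interpolation=cv2.INTER_CUBIC)[:,:,::-1])
E
```

```text
s10 1492 rect [-0.1163  0.0577] [0.1227 0.1041] 89.7 pct [[-0.1614, -0.0022], [-0.0651, 0.1178]]
  x -0.161 ymin 0.0167 ymax 0.025
  x -0.145 ymin -0.0012 ymax 0.1145
  x -0.129 ymin -0.0021 ymax 0.1164
  x -0.113 ymin -0.0018 ymax 0.1165
  x -0.097 ymin -0.0017 ymax 0.1158
  x -0.081 ymin -0.0016 ymax 0.1172
  x -0.065 ymin -0.0021 ymax 0.1154
t 12.9 nest now [-0.1508  0.0602] 0.0147 d [ 0.0355 -0.0052 -0.0027] rotdeg [ 0.46 -0.23 -0.12] w 0.0601 F [-0.2  1.   0.2] j [-0.28  0.46  1.82  0.03  0.72 -1.76]
[[-0.001, 0.008, -0.035], [-0.001, 0.008, -0.035], [-0.001, 0.008, -0.035], [-0.001, 0.008, -0.035], [-0.001, 0.008, -0.035]]
[[0.001, -0.001, -0.0], [0.001, -0.001, -0.0], [0.001, -0.001, -0.0], [0.001, -0.001, -0.0], [0.001, -0.001, -0.0]]
```

View pics/s10c.png

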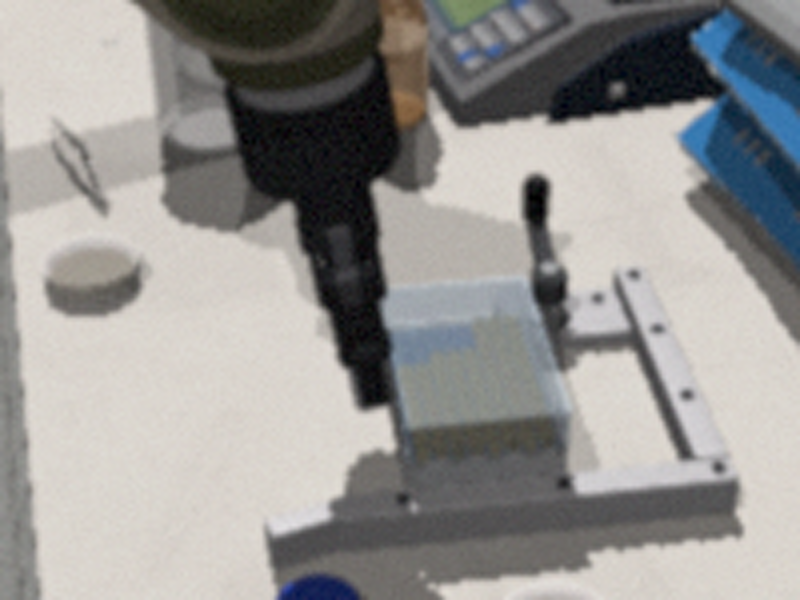

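{"name": "play_rows", "arguments": {
  "gripper": [60,60,60,60,60,60,60,60],
  "travel": [
    [0,0.01,-0.036],
    [0,0.009,-0.036],
    [0,0.008,-0.036],
    [0,0.007,-0.036],
    [0,0.007,-0.036],
    [0,0.006,-0.034],
    [0,0.006,-0.03],
    [0,0,0]
  ],
  "twist": [
    [0.001,0,0],
    [0.001,0,0],
    [0.001,0,0],
    [0.001,0,0],
    [0,0,0],
    [0,0,0],
    [0,0,0],
    [0,0,0]
  ]
}}

```text
time_s: 13.9
ee_pos: [0.5492, -0.0185, 0.0107]
ee_rot: [0.564, 0.502, -0.437, -0.489]
ft_force: [0.3, 0.3, -0.8]
width: 0.0601
```

```bash
python3 - <<'E'
from h import *
snap('side','s11');lid('s11')
nplan(-.09,.059,.012,np.pi/2,-8,5,60)
im=np.load('pics/s11.npz')['im']
cv2.imwrite('pics/s11c.png',cv2.resize(im[130:280,180:380],None,fx=4,fy=4,interpolation=cv2.INTER_CUBIC)[:,:,::-1])
E
```

```text
s11 1402 rect [-0.0639  0.0574] [0.1216 0.1043] 89.39 pct [[-0.1144, -0.0024], [-0.0124, 0.1169]]
  x -0.108 ymin 0.016 ymax 0.0958
  x -0.092 ymin -0.0011 ymax 0.0724
  x -0.076 ymin -0.0012 ymax 0.116
  x -0.06 ymin -0.0023 ymax 0.1163
  x -0.044 ymin -0.0019 ymax 0.1155
  x -0.028 ymin -0.0015 ymax 0.1169
  x -0.012 ymin -0.0022 ymax 0.1159
t 13.95 nest now [-0.0981  0.0601] 0.0107 d [ 0.0079 -0.002   0.0013] rotdeg [ 0.02 -0.23 -0.11] w 0.06 F [ 0.6 -0.4 -0. ] j [-0.26  0.53  1.67  0.03  0.8  -1.73]
[[-0.001, -0.0, -0.008], [-0.001, -0.0, -0.008], [-0.001, -0.0, -0.008], [-0.001, -0.0, -0.008], [-0.001, -0.0, -0.008]]
[[0.0, -0.001, -0.0], [0.0, -0.001, -0.0], [0.0, -0.001, -0.0], [0.0, -0.001, -0.0], [0.0, -0.001, -0.0]]
```

View pics/s11c.png

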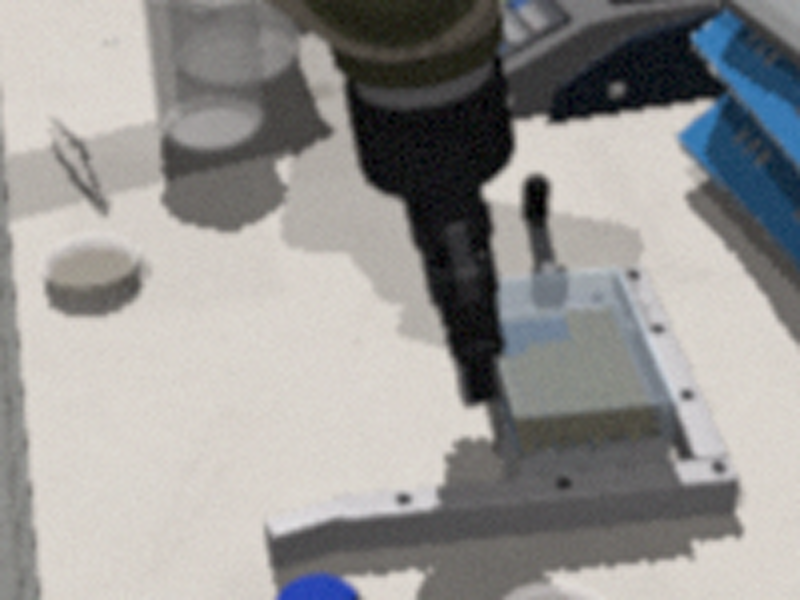

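{"name": "play_rows", "arguments": {
  "gripper": [60,60,60,60,60],
  "travel": [
    [0,0.001,-0.015],
    [0,0.001,-0.015],
    [0,0.001,-0.015],
    [0,0.001,-0.01],
    [0,0,-0.008]
  ],
  "twist": [
    [0,0,0],
    [0,0,0],
    [0,0,0],
    [0,0,0],
    [0,0,0]
  ]
}}

```text
time_s: 14.58
ee_pos: [0.5617, -0.0198, 0.0116]
ee_rot: [0.564, 0.502, -0.437, -0.49]
ft_force: [-0.9, 1.1, 0.7]
width: 0.06
```

```bash
python3 - <<'E'
from h import *
nplan(-.09,.059,.012,np.pi/2,-8,1,60)
E
```

```text
t 14.57 nest now [-0.0853  0.0601] 0.0116 d [-0.0048 -0.0006  0.0004] rotdeg [-0.04 -0.23 -0.1 ] w 0.06 F [-0.9  1.1  0.7] j [-0.26  0.55  1.63  0.02  0.82 -1.73]
[-0.006, -0.005, 0.023]
[[-0.0, -0.003, -0.001]]
```

{"name": "play_rows", "arguments": {
  "gripper": [60],
  "travel": [
    [0,0,-0.008]
  ],
  "twist": [
    [0,0,0]
  ]
}}

```text
time_s: 14.7
ee_pos: [0.5633, -0.02, 0.0118]
ee_rot: [0.564, 0.502, -0.437, -0.49]
ft_force: [-3.6, 1.0, 1.7]
width: 0.0601
```

{"name": "play_rows", "arguments": {
  "gripper": [60],
  "travel": [
    [0,0,-0.008]
  ],
  "twist": [
    [0,0,0]
  ]
}}

```text
time_s: 14.82
ee_pos: [0.5634, -0.0197, 0.0116]
ee_rot: [0.563, 0.501, -0.438, -0.491]
ft_force: [-9.3, 0.4, 4.3]
width: 0.0599
```

```bash
python3 - <<'E'
from h import *
snap('side','s12');lid('s12')
nplan(-.085,.059,.012,np.pi/2,-8,1,60)
im=np.load('pics/s12.npz')['im']
cv2.imwrite('pics/s12c.png',cv2.resize(im[140:280,220:380],None,fx=5,fy=4,interpolation=cv2.INTER_CUBIC)[:,:,::-1])
E
```

```text
s12 1377 rect [-0.0499  0.0575] [0.1205 0.1044] 89.72 pct [[-0.0995, -0.0023], [0.0017, 0.1166]]
  x -0.094 ymin 0.0161 ymax 0.0919
  x -0.078 ymin -0.0023 ymax 0.0501
  x -0.062 ymin -0.0018 ymax 0.1159
  x -0.046 ymin -0.0021 ymax 0.1158
  x -0.03 ymin -0.0017 ymax 0.1163
  x -0.014 ymin -0.002 ymax 0.116
  x 0.002 ymin -0.0017 ymax 0.115
t 14.88 nest now [-0.0838  0.0604] 0.0116 d [-0.0014 -0.0012  0.0004] rotdeg [-0.29 -0.23 -0.08] w 0.0599 F [-6.5  1.3  3.2] j [-0.25  0.55  1.63  0.02  0.83 -1.73]
[-0.007, -0.003, 0.006]
[[-0.003, -0.003, -0.001]]
```

View pics/s12c.png

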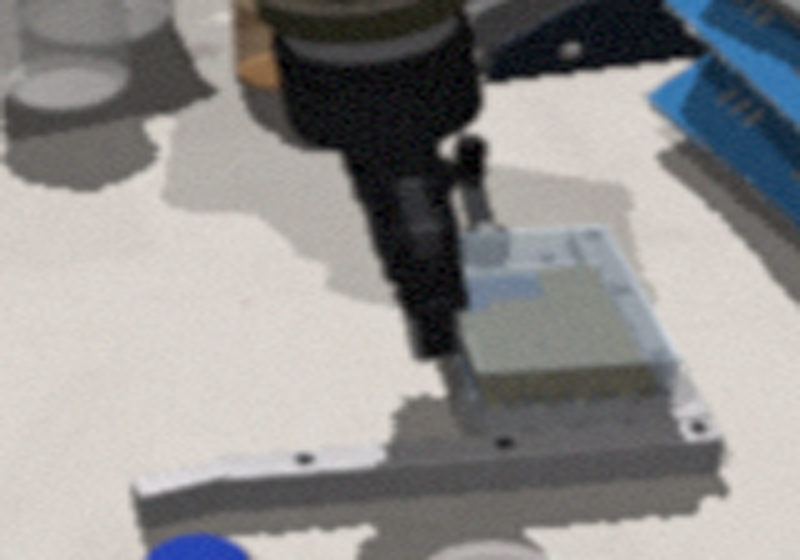

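{"name": "play_rows", "arguments": {
  "gripper": [60,60,60,60,60,60,60],
  "travel": [
    [0,0,0.01],
    [0,0,0.04],
    [0,0,0.08],
    [0,-0.15,0.05],
    [0,-0.3,0],
    [0,-0.3,0],
    [0,-0.2,0]
  ],
  "twist": [
    [0,0,0],
    [0,0,0],
    [0,0,0],
    [0,0,0],
    [0,0,0],
    [0,0,0],
    [0,0,0]
  ]
}}

```text
time_s: 15.75
ee_pos: [0.4988, -0.0123, 0.1977]
ee_rot: [0.562, 0.5, -0.438, -0.492]
ft_force: [0.9, -0.7, -0.9]
width: 0.0598
```

```bash
python3 - <<'E'
from h import *
nplan(-.06,.18,.24,0,0,10,0)
E
```

```text
t 15.75 nest now [-0.1486  0.0606] 0.1977 d [0.1013 0.1088 0.0423] rotdeg [ 6.   89.59  5.94] w 0.0598 F [ 0.9 -0.7 -0.9] j [-0.27  0.22  1.53  0.02  1.26 -1.74]
[[0.06, -0.015, -0.046], [0.066, -0.016, -0.036], [0.071, -0.017, -0.025], [0.074, -0.018, -0.014], [0.075, -0.019, -0.002], [0.074, -0.02, 0.01], [0.071, -0.02, 0.021], [0.067, -0.021, 0.032], [0.061, -0.021, 0.043], [0.053, -0.021, 0.052]]
[[0.007, 0.1, 0.007], [0.007, 0.1, 0.007], [0.007, 0.1, 0.007], [0.007, 0.1, 0.007], [0.007, 0.1, 0.007], [0.007, 0.1, 0.007], [0.007, 0.1, 0.007], [0.007, 0.1, 0.007], [0.007, 0.1, 0.007], [0.007, 0.1, 0.007]]
```

{"name": "play_rows", "arguments": {
  "gripper": [0,0,0,0,0,0,0,0,0,0,0],
  "travel": [
    [0.06,-0.015,-0.046],
    [0.066,-0.016,-0.036],
    [0.071,-0.017,-0.025],
    [0.074,-0.018,-0.014],
    [0.075,-0.019,-0.002],
    [0.074,-0.02,0.01],
    [0.071,-0.02,0.021],
    [0.067,-0.021,0.032],
    [0.061,-0.021,0.043],
    [0.053,-0.021,0.052],
    [0,0,0]
  ],
  "twist": [
    [0.007,0.1,0.007],
    [0.007,0.1,0.007],
    [0.007,0.1,0.007],
    [0.007,0.1,0.007],
    [0.007,0.1,0.007],
    [0.007,0.1,0.007],
    [0.007,0.1,0.007],
    [0.007,0.1,0.007],
    [0.007,0.1,0.007],
    [0.007,0.1,0.007],
    [0,0,0]
  ]
}}

```text
time_s: 17.12
ee_pos: [0.6046, 0.0969, 0.2446]
ee_rot: [-0.704, 0.059, -0.061, 0.705]
ft_force: [0.9, 0.9, -0.3]
width: -0.0005
```

```bash
python3 - <<'E'
from h import *
im,d=snap('wrist','w13')
cv2.imwrite('pics/w13b.png',cv2.resize(cv2.convertScaleAbs(im,alpha=1.5),(800,600))[:,:,::-1])
nplan(-.01,.224,.12,-np.pi/2,0,10,0)
E
```

```text
t 17.18 nest now [-0.056   0.1805] 0.2446 d [ 0.0505  0.0381 -0.1246] rotdeg [-1.800e-01  8.677e+01  2.000e-02] w -0.0001 F [-0.8 -0.4  0.3] j [-0.04  0.47  1.02  0.    1.66  0.13]
[[0.022, 0.062, 0.023], [0.018, 0.062, 0.026], [0.014, 0.062, 0.028], [0.009, 0.062, 0.03], [0.005, 0.062, 0.031], [-0.0, 0.062, 0.032], [-0.005, 0.062, 0.031], [-0.009, 0.062, 0.03], [-0.014, 0.062, 0.028], [-0.018, 0.062, 0.026]]
[[-0.0, 0.096, 0.0], [-0.0, 0.096, 0.0], [-0.0, 0.096, 0.0], [-0.0, 0.096, 0.0], [-0.0, 0.096, 0.0], [-0.0, 0.096, 0.0], [-0.0, 0.096, 0.0], [-0.0, 0.096, 0.0], [-0.0, 0.096, 0.0], [-0.0, 0.096, 0.0]]
```

View pics/w13b.png

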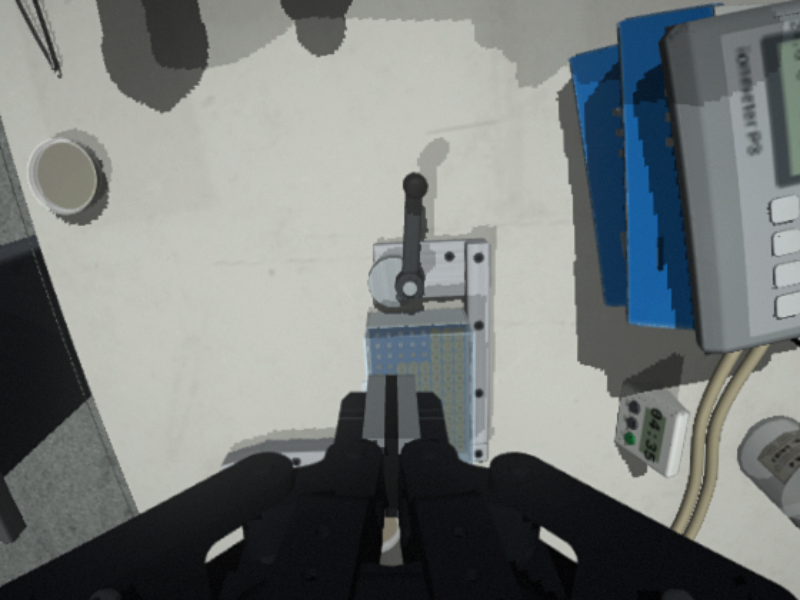

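```bash
python3 - <<'E'
from h import *
z=np.load('pics/w13.npz'); pose=(z['p'],z['q']); 
a=w2n(atz('wrist',[(290.3,129.2)],.061,pose)); b=w2n(atz('wrist',[(286.3,202)],.045,pose)); print('post',a,'pivot',b, 'theta',np.degrees(np.arctan2(*(a-b)[0][::-1])))
for src,n in [('w13','wrist'),('w1','wrist'),('side0','side')]:
    z=np.load(f'pics/{src}.npz'); P=cloud(n,z['d'],(z['p'],z['q'])); N=w2n(P)
    for x0 in np.arange(.02,.2,.02):
        m=(N[...,0]>=x0)&(N[...,0]<x0+.02)&(N[...,1]>0.05)&(N[...,1]<.4)&(P[...,2]<.4)&(z['d']>0.2)
        if m.sum(): print(src,round(x0,2),m.sum(),P[m][:,2].max().round(3),end=' | ')
    print()
z=np.load('pics/w13.npz')
P=cloud('wrist',z['d'],(z['p'],z['q'])); N=w2n(P)
m=(P[...,2]>.02)&(P[...,2]<.045)&(N[...,1]>.1)&(N[...,1]<.15)&(N[...,0]<.0)&(N[...,0]>-.1)
print(N[m].min(0),N[m].max(0))
# lid edges from wrist
m=(abs(P[...,2]-.063)<.003)&(N[...,0]>-.15)&(N[...,0]<.03)&(N[...,1]>0)&(N[...,1]<.14)&(z['d']>.25)
Q=N[m]
for x0 in np.arange(-.08,0,.016):
    k=Q[(Q[:,0]>=x0)&(Q[:,0]<x0+.016)]; print(x0.round(3),len(k),np.percentile(k[:,1],99).round(4))
for y0 in np.arange(.04,.12,.016):
    k=Q[(Q[:,1]>=y0)&(Q[:,1]<y0+.016)]; print(y0.round(3),len(k),np.percentile(k[:,0],[1,99]).round(4))
E
```

```text
post [[-0.0370242   0.22440242]] pivot [[-0.04391495  0.14786799]] theta 84.8552644280728
w13 0.02 4367 0.003 | w13 0.04 4602 0.003 | w13 0.06 4652 0.039 | w13 0.08 11150 0.151 | w13 0.1 13387 0.155 | w13 0.12 8443 0.157 | w13 0.14 6513 0.159 | w13 0.16 1879 0.16 | w13 0.18 453 0.153 | 
w1 0.02 3323 0.003 | w1 0.04 3730 0.003 | w1 0.06 3793 0.039 | w1 0.08 8995 0.151 | w1 0.1 11188 0.154 | w1 0.12 4862 0.155 | w1 0.14 1529 0.154 | w1 0.16 796 0.002 | w1 0.18 759 0.003 | 
side0 0.02 610 0.078 | side0 0.04 771 0.079 | side0 0.06 763 0.081 | side0 0.08 1311 0.151 | side0 0.1 1840 0.154 | side0 0.12 1351 0.157 | side0 0.14 1004 0.159 | side0 0.16 930 0.163 | side0 0.18 864 0.164 | 
[-0.0786827   0.10701334] [-5.94241296e-06  1.49994507e-01]
-0.08 407 0.1181
-0.064 429 0.1181
-0.048 568 0.1179
-0.032 843 0.1177
-0.016 1312 0.1172
0.04 277 [-0.022   0.0009]
0.056 325 [-0.0288  0.001 ]
0.072 594 [-0.0685  0.001 ]
0.088 1081 [-0.0787  0.001 ]
0.104 1022 [-0.0785  0.0011]
```

```bash
python3 - <<'E'
from h import *
nplan(.003,.231,.100,0,0,6,0)
E
```

```text
t 17.18 nest now [-0.056   0.1805] 0.2446 d [ 0.0642  0.0436 -0.1446] rotdeg [-0.1  -3.23  0.13] w -0.0001 F [-0.8 -0.4  0.3] j [-0.04  0.47  1.02  0.    1.66  0.13]
[[0.046, 0.121, 0.045], [0.047, 0.121, 0.044], [0.047, 0.121, 0.044], [0.048, 0.121, 0.043], [0.048, 0.121, 0.043], [0.049, 0.121, 0.042]]
[[-0.0, -0.006, 0.0], [-0.0, -0.006, 0.0], [-0.0, -0.006, 0.0], [-0.0, -0.006, 0.0], [-0.0, -0.006, 0.0], [-0.0, -0.006, 0.0]]
```

{"name": "play_rows", "arguments": {
  "gripper": [0,0,0,0,0,0,0],
  "travel": [
    [0.047,0.121,0.045],
    [0.047,0.121,0.044],
    [0.047,0.121,0.044],
    [0.048,0.121,0.043],
    [0.048,0.121,0.043],
    [0.049,0.121,0.042],
    [0,0,0]
  ],
  "twist": [
    [0,-0.006,0],
    [0,-0.006,0],
    [0,-0.006,0],
    [0,-0.006,0],
    [0,-0.006,0],
    [0,-0.006,0],
    [0,0,0]
  ]
}}

```text
time_s: 18.05
ee_pos: [0.6666, 0.1385, 0.0958]
ee_rot: [0.707, -0.029, 0.032, -0.706]
ft_force: [0.3, -0.2, 0.1]
width: -0.0001
```

```bash
python3 - <<'E'
from h import *
nplan(.003,.231,.043,0,0,4,0)
im,d=snap('wrist','w14')
cv2.imwrite('pics/w14b.png',cv2.convertScaleAbs(im,alpha=1.5)[:,:,::-1])
im,d=snap('side','s14')
cv2.imwrite('pics/s14c.png',cv2.resize(im[130:280,180:380],None,fx=4,fy=4,interpolation=cv2.INTER_CUBIC)[:,:,::-1]); lid('s14')
E
```

```text
t 18.05 nest now [0.0014 0.229 ] 0.0958 d [ 0.0018  0.0018 -0.0528] rotdeg [0.04 1.38 0.25] w -0.0001 F [ 0.3 -0.2  0.1] j [ 0.03  0.68  1.05 -0.    1.41  0.12]
[[0.002, 0.066, 0.002], [0.002, 0.066, 0.002], [0.002, 0.066, 0.002], [0.002, 0.066, 0.002]]
[[0.0, 0.004, 0.001], [0.0, 0.004, 0.001], [0.0, 0.004, 0.001], [0.0, 0.004, 0.001]]
s14 1461 rect [-0.039   0.0576] [0.1219 0.0812] 89.72 pct [[-0.0795, -0.0027], [0.001, 0.1173]]
  x -0.072 ymin -0.0017 ymax 0.1159
  x -0.056 ymin -0.0023 ymax 0.1166
  x -0.04 ymin -0.0022 ymax 0.1172
  x -0.024 ymin -0.0025 ymax 0.1156
  x -0.008 ymin -0.0025 ymax 0.1169
  x 0.008 ymin -0.0009 ymax 0.1129
```

View pics/w14b.png

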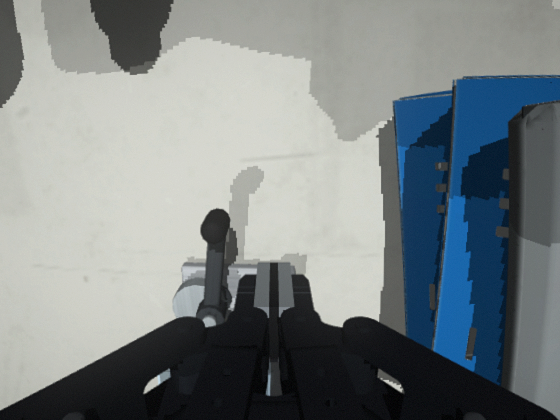

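View pics/s14c.png

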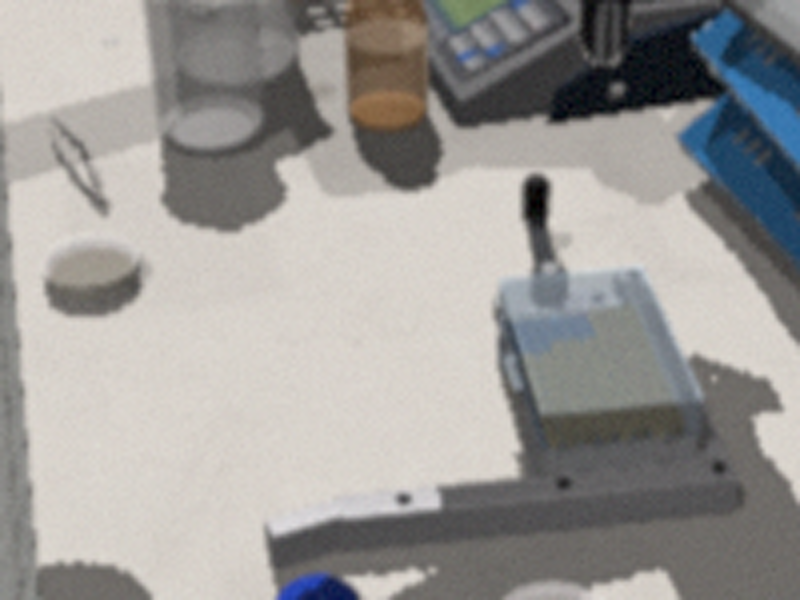

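{"name": "play_rows", "arguments": {
  "gripper": [0,0,0,0,0,0,0,0,0,0,0,0],
  "travel": [
    [0,-0.25,0],
    [0,-0.25,0],
    [0,0,0],
    [0,0,0],
    [0,0,0],
    [0,0,0],
    [0,0,0],
    [0,0,0],
    [0,0,0],
    [0,0,0],
    [0,0,0],
    [0,0,0]
  ],
  "twist": [
    [0,0,0],
    [0,-0.1,0],
    [0,-0.1,0],
    [0,-0.1,0],
    [0,-0.1,0],
    [0,-0.1,0],
    [0,-0.1,0],
    [0,-0.1,0],
    [0,-0.1,0],
    [0,-0.1,0],
    [0,-0.1,0],
    [0,0,0]
  ]
}}

```text
time_s: 19.65
ee_pos: [0.6637, 0.1324, 0.2258]
ee_rot: [0.518, 0.502, -0.482, -0.497]
ft_force: [0.7, 0.2, 0.3]
width: 0.0
```

```bash
python3 - <<'E'
from h import *
nplan(.003,.231,.095,np.pi/2,0,5,0)
E
```

```text
t 19.65 nest now [-0.0007  0.2227] 0.2258 d [ 0.0046  0.0078 -0.1308] rotdeg [2.33 4.54 0.03] w 0.0 F [0.7 0.2 0.3] j [ 0.02  0.58  0.87 -0.    1.65 -1.52]
[[0.008, 0.131, 0.001], [0.008, 0.131, 0.0], [0.008, 0.131, -0.001], [0.008, 0.131, -0.002], [0.008, 0.131, -0.003]]
[[0.005, 0.01, 0.0], [0.005, 0.01, 0.0], [0.005, 0.01, 0.0], [0.005, 0.01, 0.0], [0.005, 0.01, 0.0]]
```

{"name": "play_rows", "arguments": {
  "gripper": [0,0,0,0,0,0],
  "travel": [
    [0.008,0.131,0],
    [0.008,0.131,0],
    [0.008,0.131,0],
    [0.008,0.131,-0.002],
    [0.008,0.131,-0.003],
    [0,0,0]
  ],
  "twist": [
    [0.005,0.01,0],
    [0.005,0.01,0],
    [0.005,0.01,0],
    [0.005,0.01,0],
    [0.005,0.01,0],
    [0,0,0]
  ]
}}

```text
time_s: 20.4
ee_pos: [0.6695, 0.1386, 0.0987]
ee_rot: [0.535, 0.469, -0.462, -0.53]
ft_force: [0.1, -0.7, -1.0]
width: 0.0002
```

```bash
python3 - <<'E'
from h import *
nplan(.003,.231,.043,np.pi/2,0,3,0)
im,d=snap('wrist','w15')
cv2.imwrite('pics/w15b.png',cv2.convertScaleAbs(im,alpha=1.5)[:,:,::-1])
im,d=snap('side','s15')
cv2.imwrite('pics/s15c.png',cv2.resize(im[80:230,220:420],None,fx=4,fy=4,interpolation=cv2.INTER_CUBIC)[:,:,::-1])
E
```

```text
t 20.4 nest now [0.0043 0.2295] 0.0987 d [-0.0011  0.0016 -0.0557] rotdeg [ 0.64 -1.28  0.11] w 0.0002 F [ 0.1 -0.7 -1. ] j [ 0.03  0.68  1.04  0.    1.41 -1.41]
[[0.002, 0.093, 0.003], [0.002, 0.093, 0.003], [0.002, 0.093, 0.003]]
[[0.002, -0.005, 0.0], [0.002, -0.005, 0.0], [0.002, -0.005, 0.0]]
```

View pics/w15b.png

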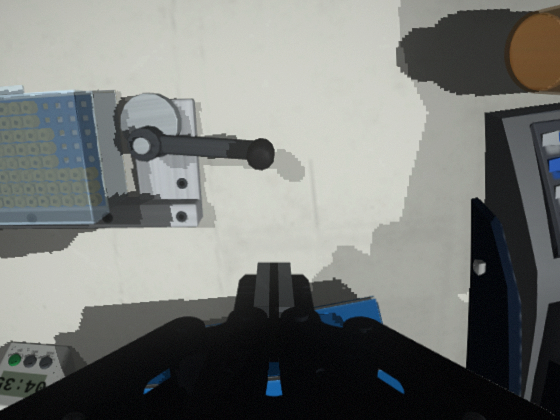

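View pics/s15c.png

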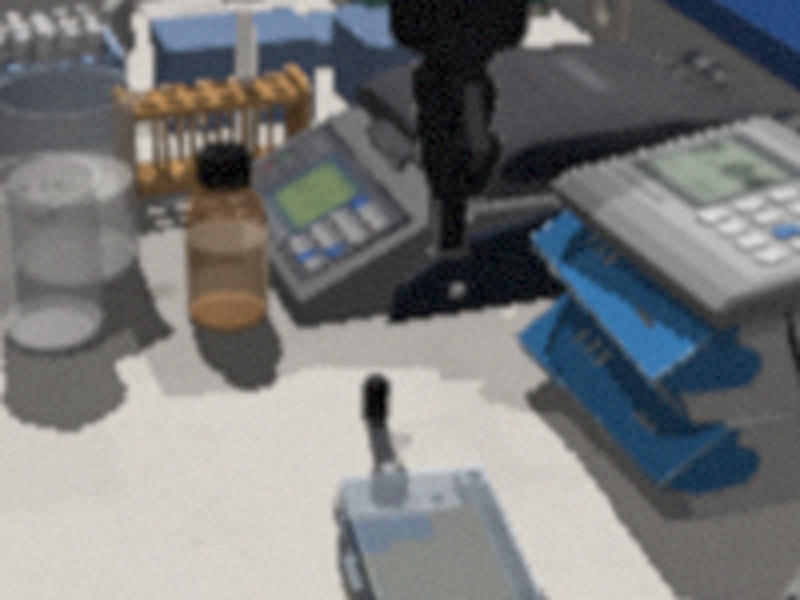

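```bash
python3 - <<'E'
from h import *
for src,n in [('w15','wrist'),('s15','side'),('w1','wrist')]:
    z=np.load(f'pics/{src}.npz'); P=cloud(n,z['d'],(z['p'],z['q'])); N=w2n(P)
    for y0 in np.arange(.27,.42,.02):
        m=(N[...,0]>-.06)&(N[...,0]<.05)&(N[...,1]>y0)&(N[...,1]<y0+.02)&(z['d']>.25 if n=='wrist' else z['d']>0)
        if n=='side': m&=P[...,2]<.2
        if m.sum(): print(src,round(y0,2),m.sum(),np.percentile(P[m][:,2],98).round(3),end=' | ')
    print()
E
```

```text
w15 0.27 3645 0.001 | w15 0.29 3598 0.001 | w15 0.31 3551 0.001 | w15 0.33 3477 0.001 | w15 0.35 3368 0.001 | w15 0.37 5533 0.046 | w15 0.39 2137 0.051 | 
s15 0.27 138 0.003 | s15 0.29 135 0.002 | s15 0.31 136 0.003 | s15 0.33 140 0.003 | s15 0.35 138 0.003 | s15 0.37 425 0.05 | s15 0.39 499 0.073 | s15 0.41 157 0.077 | 
w1 0.27 1509 0.002 | w1 0.29 1546 0.002 | w1 0.31 1563 0.001 | w1 0.33 1595 0.002 | w1 0.35 639 0.002 |
```

Clear up to y≈0.37. Descend beside the post.

{"name": "play_rows", "arguments": {
  "gripper": [0,0,0,0,0],
  "travel": [
    [0,0.093,0.003],
    [0,0.093,0.003],
    [0,0.05,0.003],
    [0,0.035,0],
    [0,0,0]
  ],
  "twist": [
    [0.002,-0.005,0],
    [0.002,-0.005,0],
    [0.002,-0.004,0],
    [0,0,0],
    [0,0,0]
  ]
}}

```text
time_s: 21.12
ee_pos: [0.6702, 0.1389, 0.0456]
ee_rot: [0.528, 0.475, -0.469, -0.525]
ft_force: [0.1, -0.9, 1.0]
width: 0.0001
```

```bash
cat >> h.py <<'E'
PV=np.array([-.0445,.1485])
def lev(thetas,hx,hz,z=.043,k=1.0):
    # closed fingers, yaw 90: tool x=nest y (half hx), tool z=-nest x (half hz)
    s=telemetry.read_state(); p=s['ee_pos'].copy(); A=R.from_quat(s['ee_rot'])
    B=R.from_matrix(tool_R(NY+np.pi/2))
    print('t',round(s['time_s'],2),'nest',w2n(p).round(4),p[2].round(4),'rot',np.degrees((A.inv()*B).as_rotvec()).round(2),'F',s['ft_force'].round(1))
    for t in thetas:
        th=np.radians(t); post=PV+.075*np.array([np.cos(th),np.sin(th)])
        q=post+.0085*np.array([np.sin(th),-np.cos(th)])+k*np.array([hz,hx])*[1,1 if t>95 else .4]
        w=np.r_[n2w(*q),z]; d=w-p; l=A.as_matrix().T@d/.2
        print(t,'post',post.round(3),'tcp',q.round(4),'row',l.round(3).tolist()); p=w
E
python3 - <<'E'
from h import *
lev([85,90,95,105,115,125,135,145,155,165],.009,.010)
im,d=snap('wrist','w16')
cv2.imwrite('pics/w16b.png',cv2.convertScaleAbs(im,alpha=1.5)[:,:,::-1])
E
```

```text
t 21.12 nest [0.005  0.2298] 0.0456 rot [0.52 0.08 0.17] F [ 0.1 -0.9  1. ]
85 post [-0.038  0.223] tcp [-0.0195  0.2261] row [-0.019, 0.012, 0.123]
90 post [-0.044  0.223] tcp [-0.026   0.2271] row [0.005, -0.0, 0.033]
95 post [-0.051  0.223] tcp [-0.0326  0.2276] row [0.002, -0.0, 0.033]
105 post [-0.064  0.221] tcp [-0.0457  0.2321] row [0.023, -0.001, 0.066]
115 post [-0.076  0.216] tcp [-0.0585  0.2291] row [-0.015, -0.001, 0.064]
125 post [-0.088  0.21 ] tcp [-0.0706  0.2238] row [-0.026, -0.001, 0.06]
135 post [-0.098  0.202] tcp [-0.0815  0.2165] row [-0.036, -0.001, 0.055]
145 post [-0.106  0.192] tcp [-0.0911  0.2075] row [-0.045, -0.001, 0.048]
155 post [-0.112  0.18 ] tcp [-0.0989  0.1969] row [-0.053, -0.001, 0.039]
165 post [-0.117  0.168] tcp [-0.1047  0.1851] row [-0.059, -0.0, 0.029]
```

View pics/w16b.png

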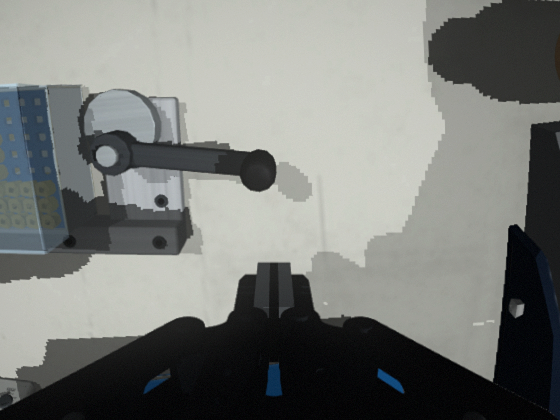

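{"name": "play_rows", "arguments": {
  "gripper": [0,0,0,0,0,0,0],
  "travel": [
    [-0.01,0.008,0.06],
    [-0.005,0.004,0.06],
    [0.003,0,0.033],
    [0.003,0,0.033],
    [0.01,0,0.033],
    [0.01,0,0.033],
    [0,0,0]
  ],
  "twist": [
    [0.003,0,0],
    [0.003,0,0],
    [0,0,0],
    [0,0,0],
    [0,0,0],
    [0,0,0],
    [0,0,0]
  ]
}}

```text
time_s: 22.05
ee_pos: [0.6194, 0.1475, 0.0454]
ee_rot: [0.527, 0.474, -0.47, -0.526]
ft_force: [0.1, 0.5, 0.3]
width: 0.0001
```

```bash
python3 - <<'E'
from h import *
lev([110,120,130,140,150,160],.009,.010)
im,d=snap('wrist','w17')
cv2.imwrite('pics/w17b.png',cv2.convertScaleAbs(im,alpha=1.5)[:,:,::-1])
E
```

```text
t 22.05 nest [-0.0465  0.2328] 0.0454 rot [0.25 0.09 0.21] F [0.1 0.5 0.3]
110 post [-0.07   0.219] tcp [-0.0522  0.2309] row [-0.01, 0.012, 0.028]
120 post [-0.082  0.213] tcp [-0.0646  0.2267] row [-0.021, -0.0, 0.062]
130 post [-0.093  0.206] tcp [-0.0762  0.2204] row [-0.031, -0.0, 0.058]
140 post [-0.102  0.197] tcp [-0.0865  0.2122] row [-0.041, -0.0, 0.052]
150 post [-0.109  0.186] tcp [-0.0952  0.2024] row [-0.049, -0.0, 0.044]
160 post [-0.115  0.174] tcp [-0.1021  0.1911] row [-0.056, -0.0, 0.034]
```

View pics/w17b.png

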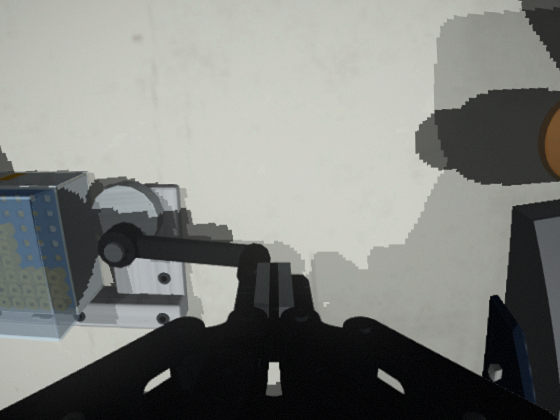

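```bash
python3 - <<'E'
from h import *
z=np.load('pics/w17.npz'); pose=(z['p'],z['q'])
a=w2n(atz('wrist',[(254,252)],.061,pose)); b=w2n(atz('wrist',[(115,252)],.045,pose)); print(a,b,np.degrees(np.arctan2(*(a-b)[0][::-1])))
im=z['im']; cv2.imwrite('pics/w17c.png',cv2.convertScaleAbs(cv2.resize(im[200:350,80:340],None,fx=3,fy=3,interpolation=cv2.INTER_CUBIC),alpha=2.5)[:,:,::-1])
im,d=snap('side','s17')
cv2.imwrite('pics/s17c.png',cv2.convertScaleAbs(cv2.resize(im[110:240,240:400],None,fx=5,fy=4,interpolation=cv2.INTER_CUBIC),alpha=1.5)[:,:,::-1])
E
```

```text
[[-0.05176386  0.22364275]] [[-0.04413804  0.1491013 ]] 95.84121172611619
```

View pics/w17c.png

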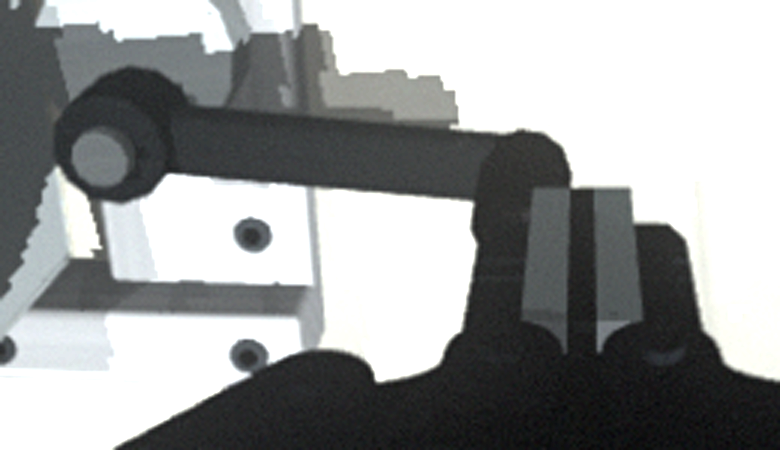

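View pics/s17c.png

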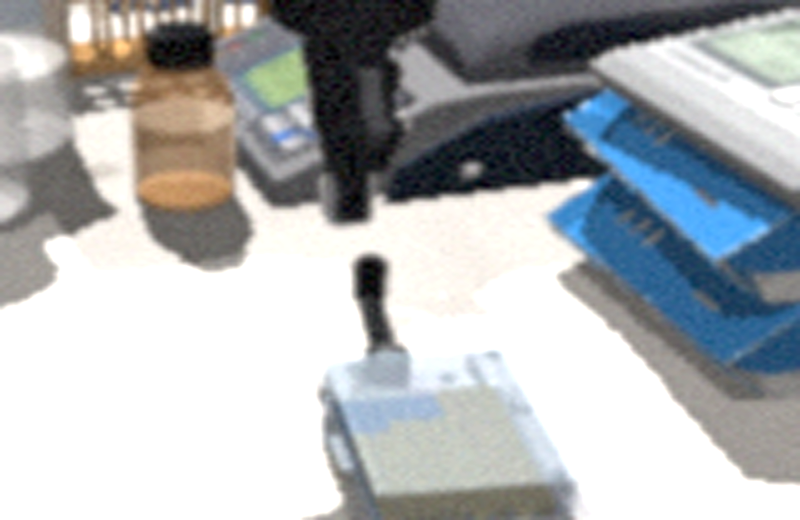

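```bash
python3 - <<'E'
from h import *
s=telemetry.read_state(); print(s['ee_pos'])
print('tcp side',proj('side',s['ee_pos']))
for th in (80,85,90,95,100,110):
    t=np.radians(th); q=PV+.075*np.array([np.cos(t),np.sin(t)]); print(th,proj('side',np.r_[n2w(*q),.061]))
for f in ('s17','s15'):
    z=np.load(f'pics/{f}.npz'); P=cloud('side',z['d'])
    for u,v in [(314,177),(314,180),(313,174)] if f=='s17' else [(314,177),(313,180)]: print(f,P[v,u].round(3),w2n(P[v,u]).round(3))
z=np.load('pics/s17.npz');P=cloud('side',z['d'])
for u,v in [(309,162),(309,158),(311,150)]: print(P[v,u].round(3),w2n(P[v,u]).round(3))
E
```

```text
[0.61986197 0.14725565 0.04535604]
tcp side [[308.70657275 177.62190601]]
80 [[315.58188039 173.73719799]]
85 [[312.87651865 173.7792144 ]]
90 [[310.19688987 173.9414525 ]]
95 [[307.55949358 174.22308161]]
100 [[304.980707   174.62270586]]
110 [[300.06368025 175.76748616]]
s17 [0.628 0.13  0.056] [-0.036  0.216]
s17 [0.628 0.129 0.048] [-0.036  0.216]
s17 [0.627 0.136 0.061] [-0.038  0.222]
s15 [0.627 0.13  0.056] [-0.037  0.216]
s15 [0.625 0.129 0.049] [-0.039  0.215]
[0.617 0.139 0.093] [-0.048  0.225]
[0.615 0.134 0.107] [-0.049  0.219]
[0.613 0.117 0.137] [-0.049  0.201]
```

```bash
python3 - <<'E'
from h import *
z=np.load('pics/w17.npz'); c,K=cam('wrist'); T=np.array(c['tool_from_camera'])
d=z['d']
for u,v in [(262,265),(262,270),(262,280),(262,300),(285,270),(285,300)]:
    n=cv2.undistortPoints(np.array([[[u,v]]],float),K,np.array([c['k1'],0,0,0]))[0,0]
    p=T@np.r_[n*d[v,u],d[v,u],1]; print(u,v,d[v,u],p[:3].round(4))
z=np.load('pics/s12.npz'); P=cloud('side',z['d']); print(z['p'],proj('side',z['p']))
for u,v in [(304,222),(305,226),(306,228),(307,230),(311,236),(312,240),(309,215)]: print(u,v,P[v,u].round(3))
E
```

```text
262 265 0.14921626 [-0.0045 -0.0428  0.0115]
262 270 0.14558665 [-0.0044 -0.0467  0.0113]
262 280 0.1373073 [-0.0041 -0.0553  0.0115]
262 300 0.122222796 [-0.0037 -0.0708  0.0124]
285 270 0.14541565 [ 0.0046 -0.0468  0.0114]
285 300 0.124539524 [ 0.0039 -0.0688  0.0112]
[ 0.56337188 -0.01972369  0.0116216 ] [[306.44547771 233.74085362]]
304 222 [ 0.544 -0.062  0.079]
305 226 [ 0.546 -0.061  0.068]
306 228 [ 0.549 -0.061  0.062]
307 230 [ 0.571 -0.     0.005]
311 236 [ 0.566 -0.041  0.022]
312 240 [ 0.564 -0.055  0.023]
309 215 [ 0.548 -0.08   0.108]
```

```bash
python3 - <<'E'
from h import *
c,K=cam('wrist'); T=np.array(c['tool_from_camera'])
def tool(fn):
    z=np.load(f'pics/{fn}.npz'); d=z['d']; h,w=d.shape
    uu,vv=np.meshgrid(np.arange(w),np.arange(h))
    n=cv2.undistortPoints(np.stack([uu,vv],-1).reshape(-1,1,2).astype(float),K,np.array([c['k1'],0,0,0]))[:,0]
    p=np.c_[n*d.reshape(-1,1),d.ravel()]@T[:3,:3].T+T[:3,3]; return p[d.ravel()>0]
for f in ('w17','w9','w5','w13'):
    p=tool(f)
    g=p[(p[:,1]<-.03)&(p[:,1]>-.25)&(p[:,2]<.06)&(abs(p[:,0])<.12)]
    print(f,len(g))
    for x0 in np.arange(-.10,.10,.01):
        k=g[(g[:,0]>=x0)&(g[:,0]<x0+.01)]
        if len(k)>8: print('  x',x0.round(2),'lowest tool y',np.percentile(k[:,1],99).round(4),'z there',np.median(k[k[:,1]>np.percentile(k[:,1],95)][:,2]).round(3),'zmax',np.percentile(k[:,2],99).round(3))
E
```

```text
w17 41792
  x -0.07 lowest tool y -0.1192 z there 0.011 zmax 0.013
  x -0.06 lowest tool y -0.1088 z there 0.012 zmax 0.015
  x -0.05 lowest tool y -0.0974 z there 0.012 zmax 0.014
  x -0.04 lowest tool y -0.0862 z there 0.012 zmax 0.013
  x -0.03 lowest tool y -0.081 z there 0.012 zmax 0.014
  x -0.02 lowest tool y -0.0476 z there 0.008 zmax 0.019
  x -0.01 lowest tool y -0.0433 z there 0.011 zmax 0.018
  x -0.0 lowest tool y -0.0433 z there 0.011 zmax 0.018
  x 0.01 lowest tool y -0.0475 z there 0.008 zmax 0.019
  x 0.02 lowest tool y -0.0813 z there 0.012 zmax 0.014
  x 0.03 lowest tool y -0.0862 z there 0.012 zmax 0.013
  x 0.04 lowest tool y -0.0973 z there 0.012 zmax 0.014
  x 0.05 lowest tool y -0.1089 z there 0.012 zmax 0.015
  x 0.06 lowest tool y -0.1188 z there 0.012 zmax 0.013
w9 46722
  x -0.07 lowest tool y -0.0897 z there 0.012 zmax 0.013
  x -0.06 lowest tool y -0.0868 z there 0.012 zmax 0.014
  x -0.05 lowest tool y -0.051 z there 0.007 zmax 0.013
  x -0.04 lowest tool y -0.0313 z there -0.041 zmax 0.018
  x -0.03 lowest tool y -0.0314 z there -0.041 zmax 0.019
  x -
[... 1511 characters left out ...]
 there 0.012 zmax 0.015
  x -0.05 lowest tool y -0.0972 z there 0.012 zmax 0.014
  x -0.04 lowest tool y -0.0862 z there 0.012 zmax 0.013
  x -0.03 lowest tool y -0.0812 z there 0.012 zmax 0.014
  x -0.02 lowest tool y -0.0482 z there 0.008 zmax 0.019
  x -0.01 lowest tool y -0.0431 z there 0.011 zmax 0.018
  x -0.0 lowest tool y -0.0433 z there 0.011 zmax 0.018
  x 0.01 lowest tool y -0.0481 z there 0.008 zmax 0.019
  x 0.02 lowest tool y -0.0812 z there 0.012 zmax 0.014
  x 0.03 lowest tool y -0.0861 z there 0.012 zmax 0.013
  x 0.04 lowest tool y -0.0974 z there 0.012 zmax 0.014
  x 0.05 lowest tool y -0.1089 z there 0.012 zmax 0.015
  x 0.06 lowest tool y -0.1188 z there 0.012 zmax 0.013
```

```bash
python3 - <<'E'
from h import *
nplan(-.135,.059,.13,np.pi/2,-8,6,60)
E
```

```text
t 22.15 nest now [-0.046   0.2326] 0.0454 d [-0.1077 -0.1627  0.0846] rotdeg [-7.73  0.06  0.22] w 0.0 F [ 0.1 -0.2  0.9] j [ 0.05  0.66  1.26  0.    1.22 -1.42]
[[-0.144, -0.071, 0.074], [-0.144, -0.073, 0.072], [-0.144, -0.074, 0.071], [-0.144, -0.076, 0.069], [-0.145, -0.077, 0.067], [-0.145, -0.079, 0.065]]
[[-0.014, 0.0, 0.0], [-0.014, 0.0, 0.0], [-0.014, 0.0, 0.0], [-0.014, 0.0, 0.0], [-0.014, 0.0, 0.0], [-0.014, 0.0, 0.0]]
```

{"name": "play_rows", "arguments": {
  "gripper": [0,60,60,60,60,60,60,60],
  "travel": [
    [0,-0.25,0],
    [-0.1,-0.17,0.05],
    [-0.14,0,0.07],
    [-0.15,0,0.07],
    [-0.15,0,0.07],
    [-0.15,0,0.08],
    [-0.13,0,0.07],
    [0,0,0]
  ],
  "twist": [
    [0,0,0],
    [-0.014,0,0],
    [-0.014,0,0],
    [-0.014,0,0],
    [-0.014,0,0],
    [-0.014,0,0],
    [-0.014,0,0],
    [0,0,0]
  ]
}}

```text
time_s: 23.15
ee_pos: [0.5196, -0.0127, 0.1261]
ee_rot: [0.563, 0.505, -0.436, -0.488]
ft_force: [0.4, 0.3, 1.1]
width: 0.0605
```

```bash
python3 - <<'E'
from h import *
im,d=snap('wrist','w18')
cv2.imwrite('pics/w18b.png',cv2.resize(cv2.convertScaleAbs(im,alpha=1.5),(800,600),interpolation=cv2.INTER_CUBIC)[:,:,::-1])
nplan(-.135,.059,.05,np.pi/2,-8,5,60)
E
```

```text
t 23.2 nest now [-0.1272  0.0632] 0.1263 d [-0.0082 -0.0033 -0.0763] rotdeg [0.3  0.05 0.14] w 0.0599 F [ 1.2 -0.1 -0.5] j [-0.27  0.33  1.61  0.03  1.06 -1.74]
[[-0.004, 0.074, 0.019], [-0.004, 0.074, 0.019], [-0.004, 0.074, 0.019], [-0.004, 0.074, 0.018], [-0.004, 0.074, 0.018]]
[[0.001, 0.0, 0.0], [0.001, 0.0, 0.0], [0.001, 0.0, 0.0], [0.001, 0.0, 0.0], [0.001, 0.0, 0.0]]
```

View pics/w18b.png

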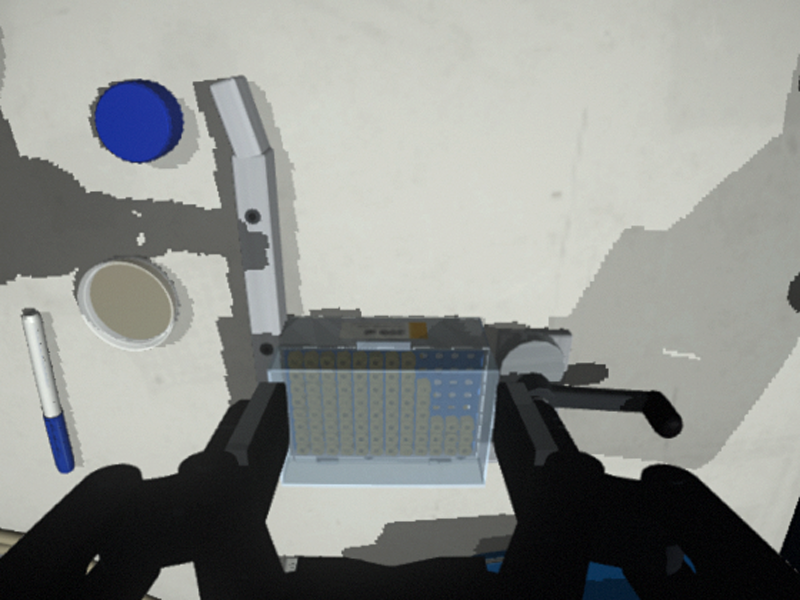

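{"name": "play_rows", "arguments": {
  "gripper": [60,60,60,60,60,60,60,60,60],
  "travel": [
    [-0.01,0.09,0.035],
    [-0.005,0.09,0.025],
    [0,0.09,0.015],
    [0,0.09,0.013],
    [0,0.09,0.013],
    [0,0.09,0.013],
    [0,0.09,0.013],
    [0,0.08,0.012],
    [0,0,0]
  ],
  "twist": [
    [0,0,0],
    [0,0,0],
    [0,0,0],
    [0,0,0],
    [0,0,0],
    [0,0,0],
    [0,0,0],
    [0,0,0],
    [0,0,0]
  ]
}}

```text
time_s: 24.32
ee_pos: [0.5223, -0.0094, -0.022]
ee_rot: [0.563, 0.509, -0.436, -0.485]
ft_force: [1.0, 0.1, -0.6]
width: 0.06
```

```bash
python3 - <<'E'
from h import *
nplan(-.10,.059,-.029,np.pi/2,-8,5,60)
im,d=snap('side','s19')
cv2.imwrite('pics/s19c.png',cv2.convertScaleAbs(cv2.resize(im[130:280,220:380],None,fx=5,fy=4,interpolation=cv2.INTER_CUBIC),alpha=1.4)[:,:,::-1])
E
```

```text
t 24.32 nest now [-0.1256  0.0661] -0.022 d [ 0.0246 -0.0099 -0.007 ] rotdeg [0.68 0.43 0.22] w 0.06 F [ 1.   0.1 -0.6] j [-0.26  0.56  1.78  0.04  0.65 -1.76]
[[-0.007, 0.011, -0.024], [-0.007, 0.011, -0.024], [-0.007, 0.011, -0.024], [-0.007, 0.011, -0.024], [-0.007, 0.011, -0.024]]
[[0.002, 0.001, 0.0], [0.002, 0.001, 0.0], [0.002, 0.001, 0.0], [0.002, 0.001, 0.0], [0.002, 0.001, 0.0]]
```

View pics/s19c.png

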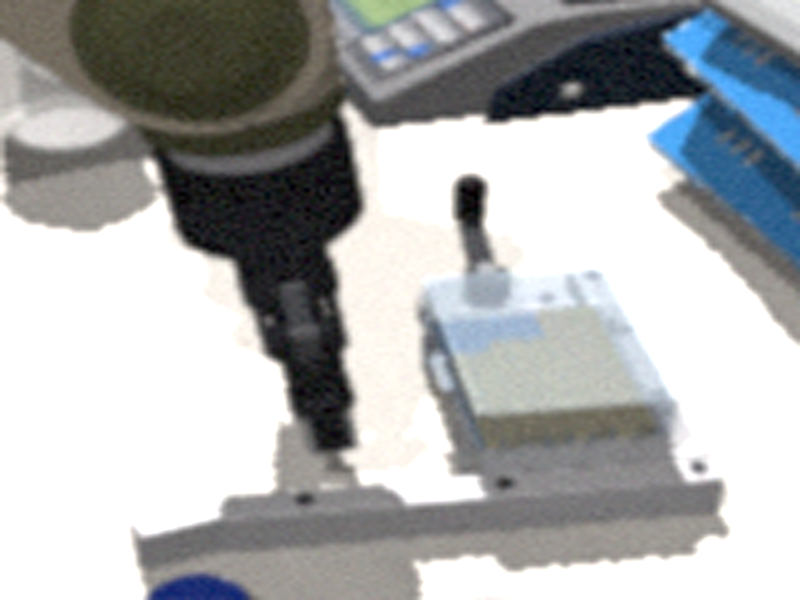

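```bash
python3 - <<'E'
from h import *
z=np.load('pics/s19.npz');P=cloud('side',z['d'])
for u,v in [(284,238),(285,240),(286,241),(286,242),(286,243),(282,236)]: print(u,v,P[v,u].round(3),w2n(P[v,u]).round(3))
E
```

```text
284 238 [ 0.506 -0.051  0.038] [-0.137  0.022]
285 240 [ 0.508 -0.051  0.032] [-0.135  0.024]
286 241 [ 0.51  -0.052  0.029] [-0.133  0.023]
286 242 [ 0.512 -0.043  0.019] [-0.132  0.031]
286 243 [ 0.517 -0.024 -0.001] [-0.129  0.051]
282 236 [ 0.502 -0.051  0.043] [-0.141  0.023]
```

{"name": "play_rows", "arguments": {
  "gripper": [60,60,60,60,60,60],
  "travel": [
    [-0.012,0.018,-0.015],
    [-0.012,0.018,-0.025],
    [-0.012,0.008,-0.035],
    [0,0.005,-0.035],
    [0,0.005,-0.025],
    [0,0,0]
  ],
  "twist": [
    [0.002,0.002,0],
    [0.002,0.002,0],
    [0,0,0],
    [0,0,0],
    [0,0,0],
    [0,0,0]
  ]
}}

```text
time_s: 25.12
ee_pos: [0.5543, -0.0207, -0.0264]
ee_rot: [0.564, 0.507, -0.434, -0.486]
ft_force: [0.0, 0.7, -0.6]
width: 0.0598
```

```bash
python3 - <<'E'
from h import *
nplan(-.09,.059,-.029,np.pi/2,-8,4,60)
im,d=snap('side','s20')
cv2.imwrite('pics/s20c.png',cv2.convertScaleAbs(cv2.resize(im[130:280,220:380],None,fx=5,fy=4,interpolation=cv2.INTER_CUBIC),alpha=1.4)[:,:,::-1])
E
```

```text
t 25.12 nest now [-0.0926  0.0584] -0.0264 d [ 0.0026  0.0003 -0.0026] rotdeg [0.62 0.07 0.18] w 0.0598 F [ 0.   0.7 -0.6] j [-0.26  0.6   1.7   0.04  0.7  -1.76]
[[0.001, 0.004, -0.003], [0.001, 0.004, -0.003], [0.001, 0.004, -0.003], [0.001, 0.004, -0.003]]
[[0.002, 0.0, 0.0], [0.002, 0.0, 0.0], [0.002, 0.0, 0.0], [0.002, 0.0, 0.0]]
```

View pics/s20c.png

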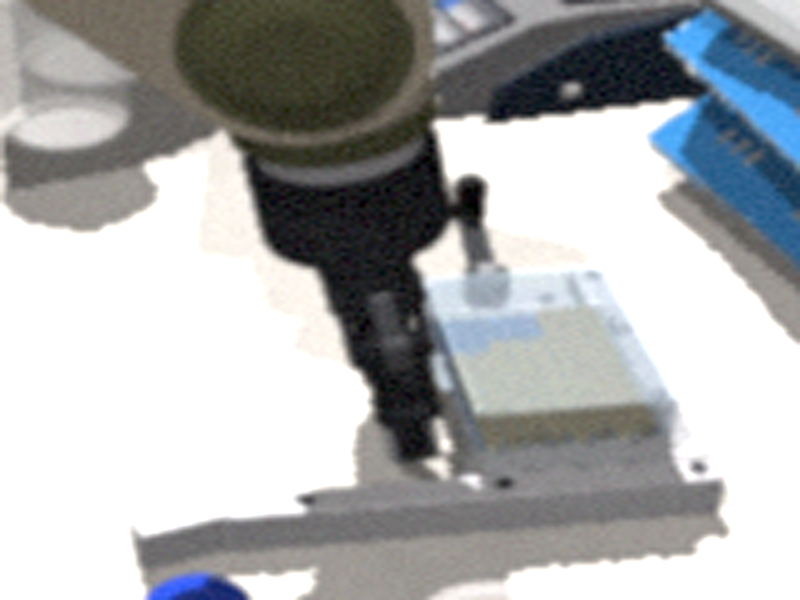

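{"name": "play_rows", "arguments": {
  "gripper": [60,60,60,60,60],
  "travel": [
    [0,0.005,0],
    [0,0.005,0],
    [0,0.005,-0.015],
    [0,0.004,-0.015],
    [0,0,0]
  ],
  "twist": [
    [-0.033,0,0],
    [-0.033,0,0],
    [0,0,0],
    [0,0,0],
    [0,0,0]
  ]
}}

```text
time_s: 25.8
ee_pos: [0.5612, -0.0213, -0.0283]
ee_rot: [0.589, 0.529, -0.407, -0.456]
ft_force: [-0.1, -0.2, 0.1]
width: 0.06
```

```bash
python3 - <<'E'
from h import *
nplan(-.083,.059,-.029,np.pi/2,-14,3,60)
E
```

```text
t 25.8 nest now [-0.0856  0.0586] -0.0283 d [ 0.0027  0.0001 -0.0007] rotdeg [0.64 0.06 0.18] w 0.06 F [-0.1 -0.2  0.1] j [-0.27  0.59  1.77  0.09  0.53 -1.8 ]
[[0.001, 0.002, -0.004], [0.001, 0.002, -0.004], [0.001, 0.002, -0.004]]
[[0.002, 0.0, 0.001], [0.002, 0.0, 0.001], [0.002, 0.0, 0.001]]
```

Now small pushes until light contact.

{"name": "play_rows", "arguments": {
  "gripper": [60,60],
  "travel": [
    [0,0.003,-0.01],
    [0,0.002,-0.008]
  ],
  "twist": [
    [0,0,0],
    [0,0,0]
  ]
}}

```text
time_s: 26.05
ee_pos: [0.5654, -0.0218, -0.0283]
ee_rot: [0.589, 0.529, -0.407, -0.456]
ft_force: [-0.2, 0.5, 0.1]
width: 0.06
```

{"name": "play_rows", "arguments": {
  "gripper": [60],
  "travel": [
    [0,0.002,-0.008]
  ],
  "twist": [
    [0,0,0]
  ]
}}

```text
time_s: 26.18
ee_pos: [0.5673, -0.022, -0.0282]
ee_rot: [0.589, 0.529, -0.407, -0.456]
ft_force: [0.3, 0.4, 1.6]
width: 0.0603
```

{"name": "play_rows", "arguments": {
  "gripper": [60],
  "travel": [
    [0,0.002,-0.006]
  ],
  "twist": [
    [0,0,0]
  ]
}}

```text
time_s: 26.3
ee_pos: [0.5685, -0.0221, -0.0284]
ee_rot: [0.589, 0.529, -0.407, -0.456]
ft_force: [-2.7, -0.0, 1.4]
width: 0.0595
```

{"name": "play_rows", "arguments": {
  "gripper": [60],
  "travel": [
    [0,0.001,-0.006]
  ],
  "twist": [
    [0,0,0]
  ]
}}

```text
time_s: 26.42
ee_pos: [0.5686, -0.022, -0.0286]
ee_rot: [0.588, 0.528, -0.408, -0.457]
ft_force: [-7.6, -0.9, 5.6]
width: 0.06
```

{"name": "play_rows", "arguments": {
  "gripper": [60],
  "travel": [
    [0,0,-0.003]
  ],
  "twist": [
    [0,0,0]
  ]
}}

```text
time_s: 26.55
ee_pos: [0.5683, -0.022, -0.0286]
ee_rot: [0.588, 0.528, -0.408, -0.457]
ft_force: [-3.2, -1.9, 2.1]
width: 0.0603
```

```bash
python3 - <<'E'
from h import *
nplan(-.083,.059,-.029,np.pi/2,-14,1,60)
im,d=snap('side','s21'); lid('s21')
cv2.imwrite('pics/s21c.png',cv2.convertScaleAbs(cv2.resize(im[130:280,220:380],None,fx=5,fy=4,interpolation=cv2.INTER_CUBIC),alpha=1.4)[:,:,::-1])
E
```

```text
t 26.55 nest now [-0.0785  0.0587] -0.0286 d [-0.0045  0.0008 -0.0004] rotdeg [0.36 0.05 0.2 ] w 0.0603 F [-3.2 -1.9  2.1] j [-0.27  0.6   1.74  0.08  0.55 -1.79]
[0.002, -0.003, 0.023]
[[0.004, 0.001, 0.002]]
s21 1520 rect [-0.056   0.0551] [0.1255 0.116 ] 89.27 pct [[-0.1095, -0.004], [0.001, 0.1169]]
  x -0.107 ymin -0.0062 ymax 0.0111
  x -0.091 ymin -0.0043 ymax 0.0804
  x -0.075 ymin -0.002 ymax 0.1144
  x -0.059 ymin -0.0013 ymax 0.1162
  x -0.043 ymin -0.0022 ymax 0.1167
  x -0.027 ymin -0.0022 ymax 0.1162
  x -0.011 ymin -0.0016 ymax 0.1157
  x 0.005 ymin -0.0018 ymax 0.116
```

View pics/s21c.png

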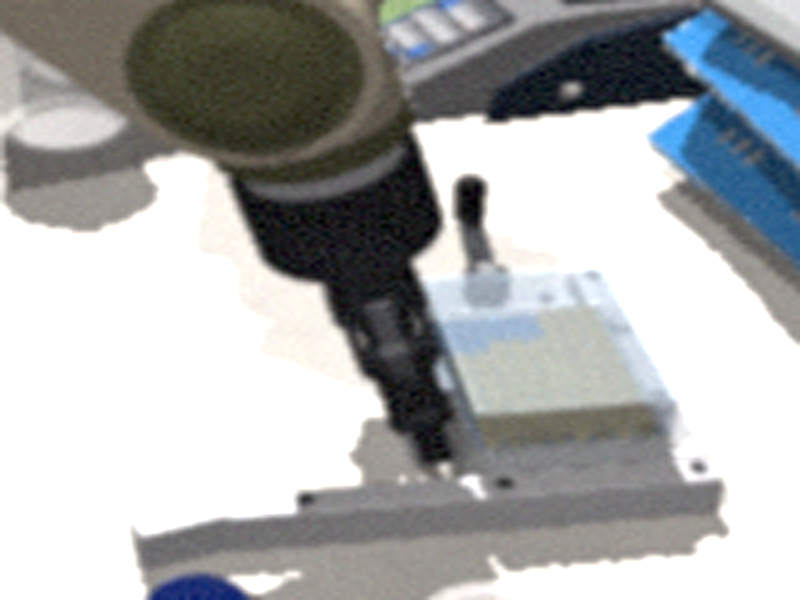

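{"name": "play_rows", "arguments": {
  "gripper": [60,60,60,60,0,0,0,0],
  "travel": [
    [0,0,0.01],
    [0,0,0.05],
    [0,0,0.1],
    [0,-0.1,0.1],
    [0,-0.3,0],
    [0,-0.3,0],
    [0,-0.3,-0.05],
    [0,-0.1,0]
  ],
  "twist": [
    [0,0,0],
    [0,0,0],
    [0,0,0],
    [0,0,0],
    [0.04,0,0],
    [0.04,0,0],
    [0.04,0,0],
    [0.035,0,0]
  ]
}}

```text
time_s: 27.6
ee_pos: [0.4825, -0.0128, 0.1794]
ee_rot: [-0.525, -0.472, 0.471, 0.528]
ft_force: [-0.5, -0.1, -1.6]
width: 0.0001
```

```bash
python3 - <<'E'
from h import *
im,d=snap('wrist','w22')
cv2.imwrite('pics/w22b.png',cv2.resize(cv2.convertScaleAbs(im,alpha=1.5),(800,600),interpolation=cv2.INTER_CUBIC)[:,:,::-1])
nplan(.006,.229,.12,np.pi/2,0,6,0)
E
```

```text
t 27.65 nest now [-0.1638  0.0581] 0.1803 d [ 0.1877  0.1511 -0.0603] rotdeg [-0.12  0.07  0.2 ] w -0.0002 F [ 0.4 -0.7  1.6] j [-0.27  0.28  1.5   0.    1.37 -1.74]
[[0.142, 0.05, -0.142], [0.142, 0.05, -0.142], [0.142, 0.05, -0.142], [0.142, 0.05, -0.142], [0.142, 0.05, -0.142], [0.142, 0.05, -0.142]]
[[-0.0, 0.0, 0.0], [-0.0, 0.0, 0.0], [-0.0, 0.0, 0.0], [-0.0, 0.0, 0.0], [-0.0, 0.0, 0.0], [-0.0, 0.0, 0.0]]
```

View pics/w22b.png

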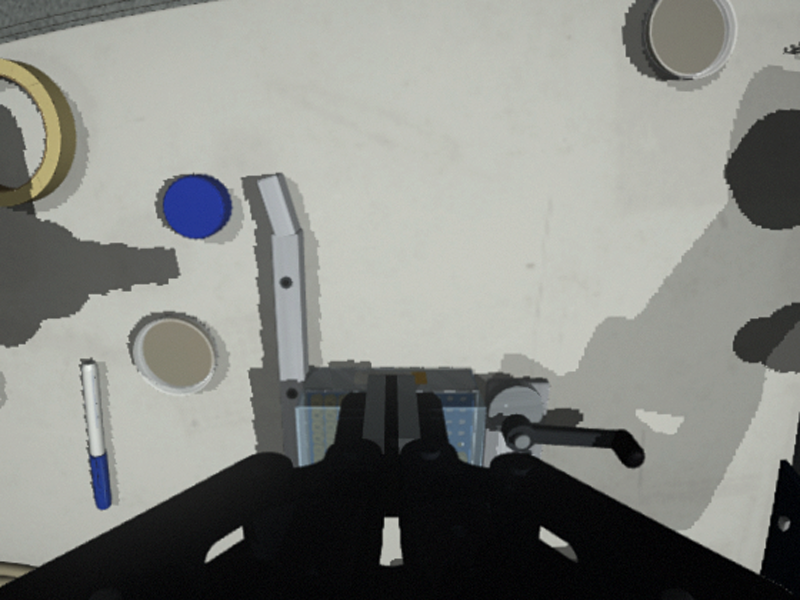

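{"name": "play_rows", "arguments": {
  "gripper": [0,0,0,0,0,0,0],
  "travel": [
    [0.142,0,-0.142],
    [0.142,0.03,-0.142],
    [0.142,0.05,-0.142],
    [0.142,0.05,-0.142],
    [0.142,0.05,-0.142],
    [0.142,0.05,-0.142],
    [0,0,0]
  ],
  "twist": [
    [0,0,0],
    [0,0,0],
    [0,0,0],
    [0,0,0],
    [0,0,0],
    [0,0,0],
    [0,0,0]
  ]
}}

```text
time_s: 28.52
ee_pos: [0.6741, 0.1427, 0.1233]
ee_rot: [-0.524, -0.472, 0.472, 0.529]
ft_force: [-0.4, -0.2, -0.7]
width: -0.0
```

```bash
python3 - <<'E'
from h import *
nplan(.006,.229,.003,np.pi/2,0,6,0)
E
```

```text
t 28.52 nest now [0.0085 0.2341] 0.1233 d [-0.003  -0.0048 -0.1203] rotdeg [-0.27  0.09  0.27] w -0.0 F [-0.4 -0.2 -0.7] j [ 0.03  0.68  0.97  0.01  1.5  -1.43]
[[-0.005, 0.1, 0.002], [-0.005, 0.1, 0.002], [-0.005, 0.1, 0.002], [-0.004, 0.1, 0.002], [-0.004, 0.1, 0.002], [-0.004, 0.1, 0.002]]
[[-0.001, 0.0, 0.001], [-0.001, 0.0, 0.001], [-0.001, 0.0, 0.001], [-0.001, 0.0, 0.001], [-0.001, 0.0, 0.001], [-0.001, 0.0, 0.001]]
```

{"name": "play_rows", "arguments": {
  "gripper": [0,0,0,0,0,0,0],
  "travel": [
    [-0.005,0.1,0],
    [-0.005,0.1,0],
    [-0.005,0.1,0],
    [-0.005,0.1,0],
    [-0.005,0.1,0],
    [-0.005,0.09,0],
    [0,0,0]
  ],
  "twist": [
    [0,0,0],
    [0,0,0],
    [0,0,0],
    [0,0,0],
    [0,0,0],
    [0,0,0],
    [0,0,0]
  ]
}}

```text
time_s: 29.4
ee_pos: [0.6667, 0.1333, -0.0026]
ee_rot: [-0.524, -0.471, 0.472, 0.53]
ft_force: [0.2, -0.2, -0.1]
width: -0.0002
```

```bash
python3 - <<'E'
from h import *
lev([85,90,95,105,115,125,135,145,155,165],.010,.0115,z=.003)
im,d=snap('wrist','w23')
cv2.imwrite('pics/w23b.png',cv2.convertScaleAbs(im,alpha=1.5)[:,:,::-1])
im,d=snap('side','s23')
cv2.imwrite('pics/s23c.png',cv2.convertScaleAbs(cv2.resize(im[110:240,240:400],None,fx=5,fy=4,interpolation=cv2.INTER_CUBIC),alpha=1.5)[:,:,::-1])
E
```

```text
t 29.4 nest [0.0021 0.2239] -0.0026 rot [-0.43  0.02  0.29] F [ 0.2 -0.2 -0.1]
85 post [-0.038  0.223] tcp [-0.018   0.2265] row [0.013, -0.027, 0.101]
90 post [-0.044  0.223] tcp [-0.0245  0.2275] row [0.005, 0.0, 0.033]
95 post [-0.051  0.223] tcp [-0.0311  0.228 ] row [0.002, 0.0, 0.033]
105 post [-0.064  0.221] tcp [-0.0442  0.2331] row [0.026, 0.001, 0.066]
115 post [-0.076  0.216] tcp [-0.057   0.2301] row [-0.015, 0.0, 0.064]
125 post [-0.088  0.21 ] tcp [-0.0691  0.2248] row [-0.026, 0.0, 0.06]
135 post [-0.098  0.202] tcp [-0.08    0.2175] row [-0.036, 0.0, 0.055]
145 post [-0.106  0.192] tcp [-0.0896  0.2085] row [-0.045, 0.0, 0.048]
155 post [-0.112  0.18 ] tcp [-0.0974  0.1979] row [-0.053, 0.0, 0.039]
165 post [-0.117  0.168] tcp [-0.1032  0.1861] row [-0.059, -0.0, 0.029]
```

View pics/w23b.png

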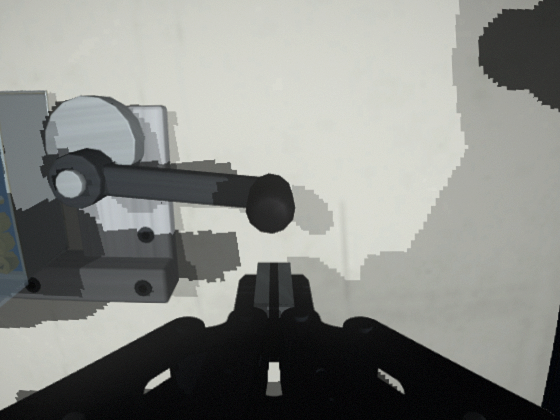

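View pics/s23c.png

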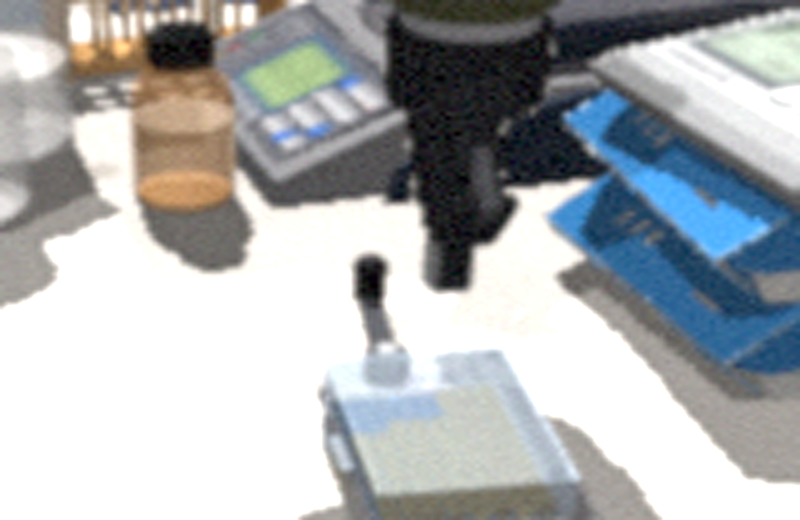

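{"name": "play_rows", "arguments": {
  "gripper": [0,0,0,0,0,0,0],
  "travel": [
    [0.005,-0.025,0.035],
    [0.004,0,0.035],
    [0.003,0,0.033],
    [0.003,0,0.033],
    [0.003,0,0.033],
    [0.003,0,0.033],
    [0,0,0]
  ],
  "twist": [
    [0,0,0],
    [0,0,0],
    [0,0,0],
    [0,0,0],
    [0,0,0],
    [0,0,0],
    [0,0,0]
  ]
}}

```text
time_s: 30.38
ee_pos: [0.6267, 0.1427, 0.0076]
ee_rot: [-0.526, -0.474, 0.47, 0.528]
ft_force: [-0.1, -0.1, 0.4]
width: -0.0004
```

```bash
python3 - <<'E'
from h import *
lev([105,115,125,135,145,155,165],.010,.0115,z=.002)
im,d=snap('side','s24'); lid('s24')
cv2.imwrite('pics/s24c.png',cv2.convertScaleAbs(cv2.resize(im[110:240,240:400],None,fx=5,fy=4,interpolation=cv2.INTER_CUBIC),alpha=1.5)[:,:,::-1])
E
```

```text
t 30.38 nest [-0.0387  0.2288] 0.0076 rot [0.09 0.06 0.34] F [-0.1 -0.1  0.4]
105 post [-0.064  0.221] tcp [-0.0442  0.2331] row [0.021, 0.028, 0.028]
115 post [-0.076  0.216] tcp [-0.057   0.2301] row [-0.015, -0.0, 0.064]
125 post [-0.088  0.21 ] tcp [-0.0691  0.2248] row [-0.026, -0.0, 0.06]
135 post [-0.098  0.202] tcp [-0.08    0.2175] row [-0.036, -0.0, 0.055]
145 post [-0.106  0.192] tcp [-0.0896  0.2085] row [-0.045, -0.0, 0.048]
155 post [-0.112  0.18 ] tcp [-0.0974  0.1979] row [-0.053, -0.0, 0.039]
165 post [-0.117  0.168] tcp [-0.1032  0.1861] row [-0.059, -0.0, 0.029]
s24 1455 rect [-0.0387  0.0581] [0.1227 0.0816] 89.44 pct [[-0.0794, -0.0024], [0.0011, 0.1177]]
  x -0.072 ymin -0.0012 ymax 0.1159
  x -0.056 ymin -0.0024 ymax 0.1176
  x -0.04 ymin -0.0018 ymax 0.1161
  x -0.024 ymin -0.0022 ymax 0.1157
  x -0.008 ymin -0.002 ymax 0.1171
  x 0.008 ymin -0.0017 ymax 0.1135
```

View pics/s24c.png

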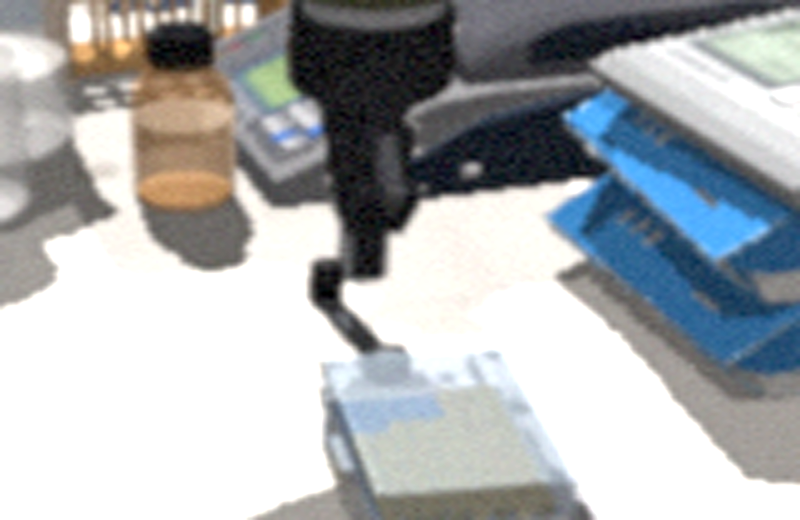

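{"name": "play_rows", "arguments": {
  "gripper": [0,0,0,0,0,0],
  "travel": [
    [0.015,0.02,0.03],
    [-0.008,0,0.032],
    [-0.008,0,0.032],
    [-0.013,0,0.03],
    [-0.013,0,0.03],
    [0,0,0]
  ],
  "twist": [
    [0,0,0],
    [0,0,0],
    [0,0,0],
    [0,0,0],
    [0,0,0],
    [0,0,0]
  ]
}}

```text
time_s: 31.18
ee_pos: [0.5939, 0.1408, 0.0033]
ee_rot: [-0.526, -0.474, 0.469, 0.528]
ft_force: [0.4, -0.3, 0.8]
width: -0.0
```

```bash
python3 - <<'E'
from h import *
lev([130,135,140,145,150,155,160,165],.010,.0115,z=.002)
im,d=snap('side','s25'); lid('s25')
cv2.imwrite('pics/s25c.png',cv2.convertScaleAbs(cv2.resize(im[110:240,240:400],None,fx=5,fy=4,interpolation=cv2.INTER_CUBIC),alpha=1.5)[:,:,::-1])
im,d=snap('wrist','w25')
cv2.imwrite('pics/w25b.png',cv2.convertScaleAbs(im,alpha=1.5)[:,:,::-1])
E
```

```text
t 31.18 nest [-0.0711  0.2233] 0.0033 rot [0.14 0.05 0.38] F [ 0.4 -0.3  0.8]
130 post [-0.093  0.206] tcp [-0.0747  0.2214] row [-0.009, 0.006, 0.018]
135 post [-0.098  0.202] tcp [-0.08    0.2175] row [-0.019, -0.0, 0.027]
140 post [-0.102  0.197] tcp [-0.085   0.2132] row [-0.022, -0.0, 0.025]
145 post [-0.106  0.192] tcp [-0.0896  0.2085] row [-0.024, -0.0, 0.023]
150 post [-0.109  0.186] tcp [-0.0937  0.2034] row [-0.026, -0.0, 0.021]
155 post [-0.112  0.18 ] tcp [-0.0974  0.1979] row [-0.027, -0.0, 0.018]
160 post [-0.115  0.174] tcp [-0.1006  0.1921] row [-0.029, -0.0, 0.016]
165 post [-0.117  0.168] tcp [-0.1032  0.1861] row [-0.03, -0.0, 0.013]
s25 1464 rect [-0.0389  0.0578] [0.1229 0.0818] 89.51 pct [[-0.0795, -0.0025], [0.0011, 0.1169]]
  x -0.072 ymin -0.002 ymax 0.1158
  x -0.056 ymin -0.0019 ymax 0.1169
  x -0.04 ymin -0.0023 ymax 0.1157
  x -0.024 ymin -0.0021 ymax 0.1147
  x -0.008 ymin -0.0023 ymax 0.1159
  x 0.008 ymin -0.0016 ymax 0.1155
```

View pics/s25c.png

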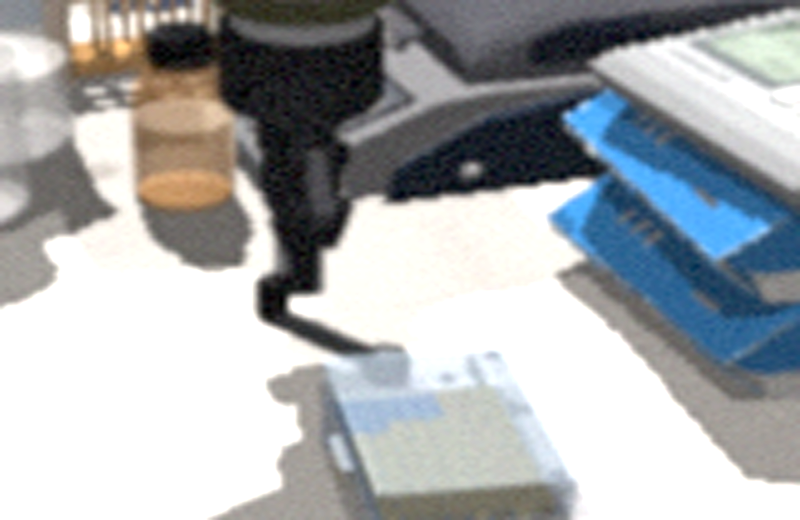

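View pics/w25b.png

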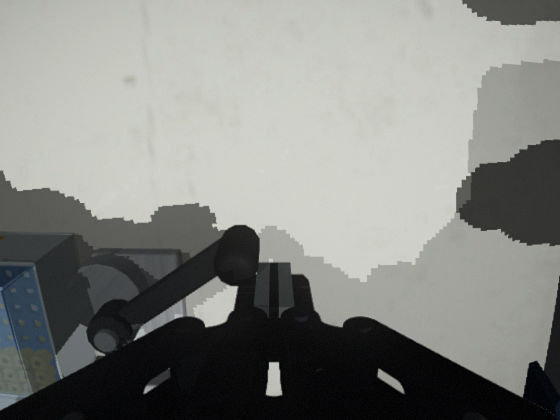

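{"name": "play_rows", "arguments": {
  "gripper": [0,0,0,0,0,0,0,0],
  "travel": [
    [-0.008,0,0.018],
    [-0.019,0,0.026],
    [-0.022,0,0.025],
    [-0.024,0,0.023],
    [-0.026,0,0.021],
    [-0.027,0,0.018],
    [-0.029,0,0.016],
    [0,0,0]
  ],
  "twist": [
    [0,0,0],
    [0,0,0],
    [0,0,0],
    [0,0,0],
    [0,0,0],
    [0,0,0],
    [0,0,0],
    [0,0,0]
  ]
}}

```text
time_s: 32.28
ee_pos: [0.5653, 0.1138, 0.0041]
ee_rot: [0.528, 0.479, -0.464, -0.526]
ft_force: [1.2, 1.2, -0.7]
width: -0.0002
```

```bash
python3 - <<'E'
from h import *
lev([160,165,170,175,180],.010,.0115,z=.003)
im,d=snap('side','s26'); lid('s26')
cv2.imwrite('pics/s26c.png',cv2.convertScaleAbs(cv2.resize(im[110:240,240:400],None,fx=5,fy=4,interpolation=cv2.INTER_CUBIC),alpha=1.5)[:,:,::-1])
im,d=snap('wrist','w26')
cv2.imwrite('pics/w26b.png',cv2.convertScaleAbs(im,alpha=1.5)[:,:,::-1])
E
```

```text
t 32.27 nest [-0.0965  0.1933] 0.0041 rot [ 0.96 -0.02  0.78] F [ 1.2  1.2 -0.7]
160 post [-0.115  0.174] tcp [-0.1006  0.1921] row [-0.006, 0.005, 0.02]
165 post [-0.117  0.168] tcp [-0.1032  0.1861] row [-0.03, -0.001, 0.013]
170 post [-0.118  0.162] tcp [-0.1054  0.1799] row [-0.031, -0.001, 0.011]
175 post [-0.119  0.155] tcp [-0.107   0.1735] row [-0.032, -0.001, 0.008]
180 post [-0.12   0.148] tcp [-0.108  0.167] row [-0.033, -0.001, 0.005]
s26 1455 rect [-0.0391  0.0573] [0.1231 0.0809] 89.66 pct [[-0.0795, -0.0031], [0.0011, 0.1164]]
  x -0.072 ymin -0.0024 ymax 0.1147
  x -0.056 ymin -0.0021 ymax 0.1158
  x -0.04 ymin -0.0027 ymax 0.1145
  x -0.024 ymin -0.0031 ymax 0.1152
  x -0.008 ymin -0.003 ymax 0.1165
  x 0.008 ymin -0.0016 ymax 0.114
```

View pics/s26c.png

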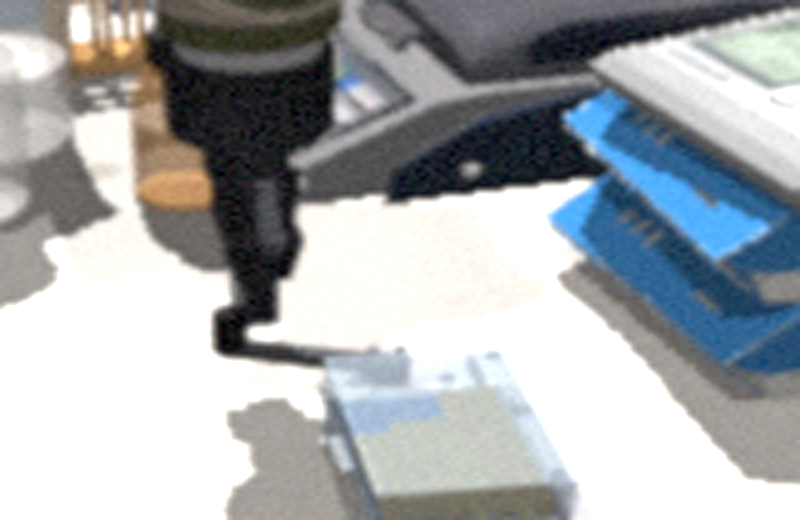

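View pics/w26b.png

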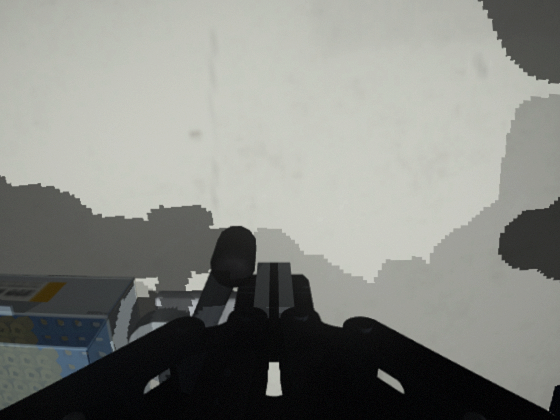

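{"name": "play_rows", "arguments": {
  "gripper": [0,0,0,0,0,0,0],
  "travel": [
    [0.04,0.003,0],
    [0.02,0,0.05],
    [0,0,0.05],
    [-0.02,0,0],
    [-0.03,0,0],
    [-0.02,0,0],
    [0,0,0]
  ],
  "twist": [
    [0.01,0,0.008],
    [0,0,0],
    [0,0,0],
    [0,0,0],
    [0,0,0],
    [0,0,0],
    [0,0,0]
  ]
}}

```text
time_s: 33.25
ee_pos: [0.5393, 0.1189, 0.0031]
ee_rot: [-0.523, -0.471, 0.471, 0.531]
ft_force: [1.4, 4.8, -0.3]
width: -0.0001
```

```bash
python3 - <<'E'
from h import *
nplan(-.114,.167,.003,np.pi/2,0,6,0)
im,d=snap('wrist','w27')
cv2.imwrite('pics/w27b.png',cv2.convertScaleAbs(im,alpha=1.5)[:,:,::-1])
E
```

```text
t 33.25 nest now [-0.1229  0.1955] 0.0031 d [ 0.0057 -0.0293 -0.0001] rotdeg [-0.52 -0.05  0.44] w -0.0001 F [ 1.4  4.8 -0.3] j [-0.    0.6   1.55  0.01  1.01 -1.47]
[[-0.024, -0.0, -0.007], [-0.024, -0.0, -0.007], [-0.024, -0.0, -0.007], [-0.024, -0.0, -0.007], [-0.024, 0.0, -0.007], [-0.024, 0.0, -0.007]]
[[-0.001, -0.0, 0.001], [-0.001, -0.0, 0.001], [-0.001, -0.0, 0.001], [-0.001, -0.0, 0.001], [-0.001, -0.0, 0.001], [-0.001, -0.0, 0.001]]
```

View pics/w27b.png

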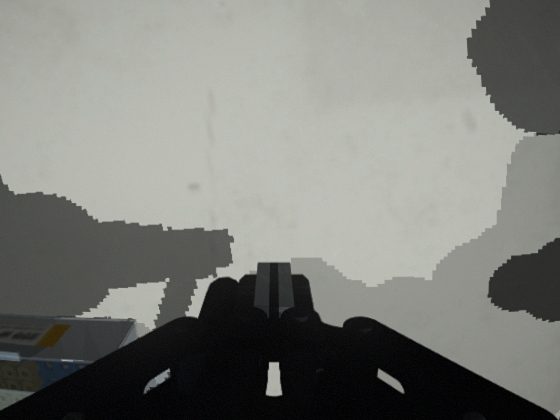

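{"name": "play_rows", "arguments": {
  "gripper": [0,0,0],
  "travel": [
    [-0.025,0,0],
    [-0.025,0,0],
    [-0.025,0,0]
  ],
  "twist": [
    [0,0,0],
    [0,0,0],
    [0,0,0]
  ]
}}

```text
time_s: 33.67
ee_pos: [0.5358, 0.1123, 0.0033]
ee_rot: [-0.518, -0.474, 0.467, 0.537]
ft_force: [-2.0, 15.8, 1.3]
width: 0.0002
```

```bash
python3 - <<'E'
from h import *
nplan(-.121,.170,.003,np.pi/2,0,1,0)
snap('side','s28'); lid('s28')
E
```

```text
t 33.67 nest now [-0.1257  0.1886] 0.0033 d [ 0.0026 -0.019  -0.0003] rotdeg [-0.74 -0.15  1.38] w 0.0002 F [-2.  15.8  1.3] j [-0.02  0.59  1.56  0.03  1.   -1.5 ]
[-0.093, -0.001, -0.024]
[[-0.008, -0.002, 0.015]]
s28 1468 rect [-0.039   0.0575] [0.1231 0.0811] 89.51 pct [[-0.0795, -0.0032], [0.0011, 0.1163]]
  x -0.072 ymin -0.0022 ymax 0.1151
  x -0.056 ymin -0.0024 ymax 0.1157
  x -0.04 ymin -0.0024 ymax 0.1142
  x -0.024 ymin -0.0032 ymax 0.1159
  x -0.008 ymin -0.0028 ymax 0.1149
  x 0.008 ymin -0.0008 ymax 0.1145
```

{"name": "play_rows", "arguments": {
  "gripper": [0,0],
  "travel": [
    [-0.04,0,-0.012],
    [-0.04,0,-0.008]
  ],
  "twist": [
    [-0.004,0,0.012],
    [-0.004,0,0.012]
  ]
}}

```text
time_s: 33.98
ee_pos: [0.5327, 0.1015, 0.0027]
ee_rot: [-0.526, -0.467, 0.474, 0.53]
ft_force: [-6.5, 19.8, 4.0]
width: -0.0007
```

{"name": "play_rows", "arguments": {
  "gripper": [0,0],
  "travel": [
    [-0.04,0,-0.008],
    [-0.04,0,-0.006]
  ],
  "twist": [
    [0,0,0.012],
    [0,0,0.012]
  ]
}}

```text
time_s: 34.22
ee_pos: [0.5298, 0.0903, 0.0025]
ee_rot: [0.531, 0.457, -0.484, -0.525]
ft_force: [-0.5, 31.0, 0.2]
width: -0.0002
```

```bash
python3 - <<'E'
from h import *
nplan(-.121,.170,.003,np.pi/2,0,1,0)
im,d=snap('side','s29'); lid('s29')
cv2.imwrite('pics/s29c.png',cv2.convertScaleAbs(cv2.resize(im[110:240,220:380],None,fx=5,fy=4,interpolation=cv2.INTER_CUBIC),alpha=1.5)[:,:,::-1])
E
```

```text
t 34.23 nest now [-0.1291  0.1661] 0.0025 d [0.0085 0.003  0.0005] rotdeg [-1.11 -0.23 -1.96] w -0.0002 F [-0.5 31.   0.2] j [-0.03  0.59  1.57 -0.04  1.   -1.47]
[0.02, -0.004, -0.041]
[[-0.012, -0.003, -0.022]]
s29 1455 rect [-0.0389  0.0569] [0.1237 0.0815] 89.82 pct [[-0.0794, -0.0031], [0.0013, 0.1171]]
  x -0.072 ymin -0.0024 ymax 0.1144
  x -0.056 ymin -0.0023 ymax 0.1163
  x -0.04 ymin -0.0024 ymax 0.1145
  x -0.024 ymin -0.0026 ymax 0.116
  x -0.008 ymin -0.0029 ymax 0.1151
  x 0.008 ymin 0.0035 ymax 0.1158
```

View pics/s29c.png

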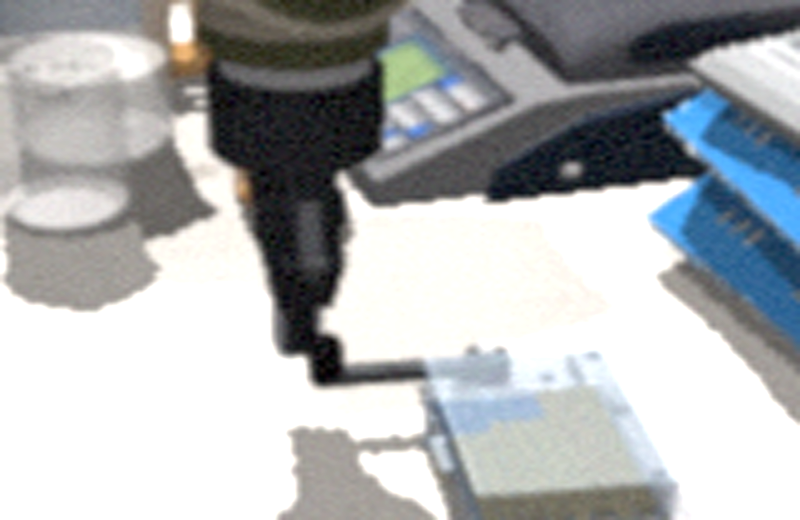

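{"name": "play_rows", "arguments": {
  "gripper": [0,0,0,0,0,0,0,0],
  "travel": [
    [0.03,0,0],
    [0.08,0,0],
    [0.12,-0.03,0],
    [0,-0.3,0],
    [0,-0.3,0],
    [0,-0.3,0],
    [0,-0.2,0],
    [0,0,0]
  ],
  "twist": [
    [0,0,0],
    [0,0,0],
    [-0.01,0,-0.02],
    [0,0,0],
    [0,0,0],
    [0,0,0],
    [0,0,0],
    [0,0,0]
  ]
}}

```text
time_s: 35.28
ee_pos: [0.5364, 0.1435, 0.2362]
ee_rot: [-0.526, -0.474, 0.469, 0.528]
ft_force: [-0.3, -0.6, -0.8]
width: -0.0
```

```bash
python3 - <<'E'
from h import *
im,d=snap('wrist','w30')
cv2.imwrite('pics/w30b.png',cv2.resize(cv2.convertScaleAbs(im,alpha=1.5),(800,600),interpolation=cv2.INTER_CUBIC)[:,:,::-1])
nplan(-.085,.19,.25,0,0,10,0)
E
```

```text
t 35.33 nest now [-0.1293  0.2195] 0.2344 d [ 0.0407 -0.0342  0.0156] rotdeg [-0.32 89.98  0.23] w -0.0001 F [ 0.5 -1.1 -0.4] j [ 0.04  0.36  1.21  0.01  1.57 -1.41]
[[-0.015, -0.008, -0.022], [-0.011, -0.008, -0.024], [-0.007, -0.008, -0.026], [-0.003, -0.008, -0.026], [0.001, -0.008, -0.027], [0.005, -0.008, -0.026], [0.009, -0.008, -0.025], [0.013, -0.008, -0.023], [0.017, -0.008, -0.021], [0.02, -0.008, -0.018]]
[[-0.0, 0.1, 0.0], [-0.0, 0.1, 0.0], [-0.0, 0.1, 0.0], [-0.0, 0.1, 0.0], [-0.0, 0.1, 0.0], [-0.0, 0.1, 0.0], [-0.0, 0.1, 0.0], [-0.0, 0.1, 0.0], [-0.0, 0.1, 0.0], [-0.0, 0.1, 0.0]]
```

View pics/w30b.png

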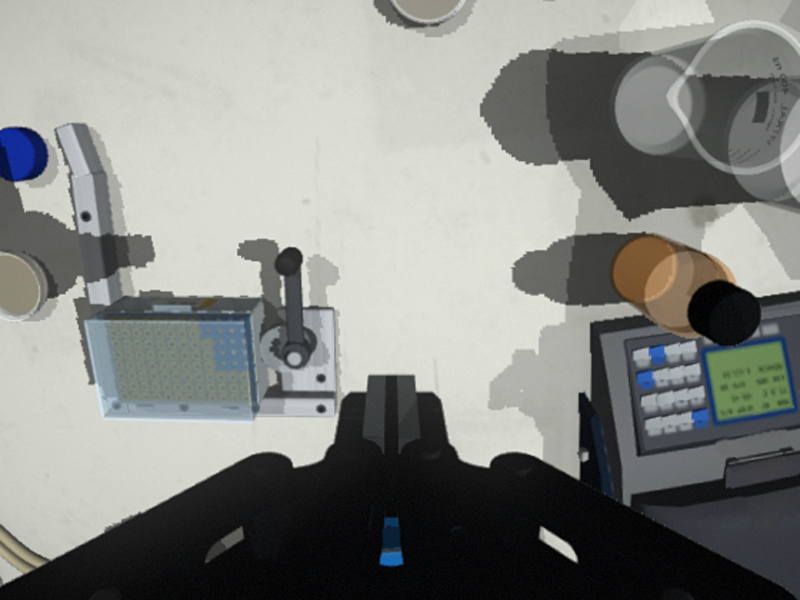

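```bash
python3 - <<'E'
from h import *
im=np.load('pics/w30.npz')['im']
cv2.imwrite('pics/w30c.png',cv2.convertScaleAbs(cv2.resize(im[160:300,50:240],None,fx=4,fy=4,interpolation=cv2.INTER_CUBIC),alpha=2)[:,:,::-1])
E
```

```text
(no output)
```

View pics/w30c.png

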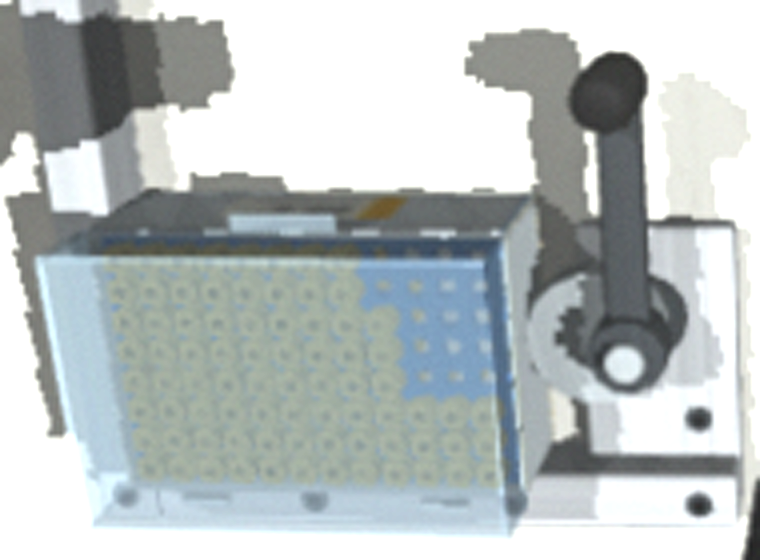

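```bash
python3 - <<'E'
from h import *
z=np.load('pics/w30.npz'); pose=(z['p'],z['q'])
def c2(pts): a=np.array(pts,float); return np.c_[(a[:,0]+.5)/4-.5+50,(a[:,1]+.5)/4-.5+160]
a=w2n(atz('wrist',c2([(604,97)]),.061,pose))[0]; b=w2n(atz('wrist',c2([(624,363)]),.046,pose))[0]
print('post',a,'pivot',b,'theta',np.degrees(np.arctan2(*(a-b)[::-1])),np.degrees(np.arctan2(*(a-PV)[::-1])),np.linalg.norm(a-PV))
m=w2n(atz('wrist',c2([(620,150),(627.5,300)]),.038,pose)); d=m[0]-m[1]; print(m,np.degrees(np.arctan2(d[1],d[0])))
# left/right bar edges
m=w2n(atz('wrist',c2([(600,150),(607,300),(640,150),(648,300)]),.038,pose)); print(m)
# box lid
l=w2n(atz('wrist',c2([(37,258),(98,527),(512,535),(488,258)]),.063,pose)); print('lid',l.round(4))
# far-stop screw / pts
P=cloud('wrist',z['d'],pose); N=w2n(P)
m=(abs(P[...,2]-.063)<.003)&(N[...,0]>-.15)&(N[...,0]<.03)&(N[...,1]>-.02)&(N[...,1]<.14)
Q=N[m]; print(len(Q),cv2.minAreaRect(Q.astype(np.float32)),np.percentile(Q,[.5,99.5],axis=0))
print('zlid',P[m][:,2].mean(), np.linalg.lstsq(np.c_[Q,np.ones(len(Q))],P[m][:,2],rcond=None)[0])
E
```

```text
post [-0.12112964  0.1503824 ] pivot [-0.04443734  0.14856753] theta 178.644390413572 178.59281852284448 0.07665275356624406
[[-0.101378    0.14936703]
 [-0.05941476  0.14906408]] 179.58636072846193
[[-0.1013948   0.14411005]
 [-0.05941399  0.14350096]
 [-0.10136177  0.15461697]
 [-0.05941438  0.15461955]]
lid [[-0.0802  0.0002]
 [-0.002   0.0029]
 [-0.0017  0.1186]
 [-0.0804  0.1191]]
7678 ((-0.03961760923266411, 0.0578773096203804), (0.11996716260910034, 0.08233190327882767), 89.80669403076172) [[-0.08018705 -0.00084803]
 [ 0.00025815  0.11726302]]
zlid 0.06241258160912138 [0.00105829 0.0031507  0.06226963]
```

```bash
python3 - <<'E'
from h import *
nplan(-.118,.192,.002,np.pi/2,0,6,0)
E
```

```text
t 35.33 nest now [-0.1293  0.2195] 0.2344 d [ 0.0082 -0.0286 -0.2324] rotdeg [-0.06 -0.02  0.35] w -0.0001 F [ 0.5 -1.1 -0.4] j [ 0.04  0.36  1.21  0.01  1.57 -1.41]
[[-0.024, 0.193, -0.01], [-0.024, 0.194, -0.01], [-0.024, 0.194, -0.01], [-0.023, 0.194, -0.009], [-0.023, 0.194, -0.009], [-0.023, 0.194, -0.009]]
[[-0.0, -0.0, 0.001], [-0.0, -0.0, 0.001], [-0.0, -0.0, 0.001], [-0.0, -0.0, 0.001], [-0.0, -0.0, 0.001], [-0.0, -0.0, 0.001]]
```

{"name": "play_rows", "arguments": {
  "gripper": [0,0,0,0,0,0,0,0,0],
  "travel": [
    [0,0.193,-0.01],
    [-0.01,0.193,-0.01],
    [-0.01,0.193,-0.01],
    [-0.02,0.193,-0.01],
    [-0.02,0.15,-0.01],
    [-0.02,0.1,-0.01],
    [-0.02,0.08,0],
    [0,0,0],
    [0,0,0]
  ],
  "twist": [
    [0,0,0.001],
    [0,0,0.001],
    [0,0,0.001],
    [0,0,0.001],
    [0,0,0],
    [0,0,0],
    [0,0,0],
    [0,0,0],
    [0,0,0]
  ]
}}

```text
time_s: 36.45
ee_pos: [0.5368, 0.127, -0.0033]
ee_rot: [-0.521, -0.468, 0.476, 0.532]
ft_force: [-0.1, -0.1, 0.4]
width: 0.0
```

```bash
python3 - <<'E'
from h import *
nplan(-.118,.172,.002,np.pi/2,0,4,0)
E
```

```text
t 36.45 nest now [-0.1263  0.2032] -0.0033 d [ 0.0048 -0.0319  0.0053] rotdeg [-1.08  0.11  0.14] w 0.0 F [-0.1 -0.1  0.4] j [ 0.02  0.61  1.54  0.01  1.   -1.45]
[[-0.039, -0.007, -0.01], [-0.039, -0.007, -0.01], [-0.039, -0.007, -0.01], [-0.039, -0.007, -0.01]]
[[-0.003, 0.0, 0.0], [-0.003, 0.0, 0.0], [-0.003, 0.0, 0.0], [-0.003, 0.0, 0.0]]
```

{"name": "play_rows", "arguments": {
  "gripper": [0,0,0,0],
  "travel": [
    [-0.039,-0.01,-0.012],
    [-0.039,-0.01,-0.012],
    [-0.039,-0.005,-0.012],
    [-0.03,0,-0.008]
  ],
  "twist": [
    [-0.003,0,0],
    [-0.003,0,0],
    [-0.003,0,0],
    [0,0,0]
  ]
}}

```text
time_s: 36.95
ee_pos: [0.5435, 0.0951, 0.0035]
ee_rot: [-0.526, -0.473, 0.472, 0.527]
ft_force: [-0.1, 0.2, 1.3]
width: 0.0001
```

{"name": "play_rows", "arguments": {
  "gripper": [0],
  "travel": [
    [-0.03,0,-0.005]
  ],
  "twist": [
    [0,0,0]
  ]
}}

```text
time_s: 37.08
ee_pos: [0.5435, 0.0919, 0.0036]
ee_rot: [-0.524, -0.474, 0.469, 0.53]
ft_force: [-0.7, 38.8, 1.2]
width: -0.0003
```

```bash
python3 - <<'E'
from h import *
nplan(-.118,.165,.002,np.pi/2,0,1,0)
E
```

```text
t 37.08 nest now [-0.1157  0.1691] 0.0036 d [-0.0027 -0.0039 -0.0016] rotdeg [-0.09  0.01  0.56] w -0.0003 F [-0.7 38.8  1.2] j [-0.05  0.59  1.55  0.01  0.99 -1.52]
[-0.021, 0.008, 0.011]
[[-0.001, 0.0, 0.006]]
```

{"name": "play_rows", "arguments": {
  "gripper": [0,0,0,0,0,0,0,0,0],
  "travel": [
    [0.02,0,0],
    [0.08,0,0],
    [0.1,0,0],
    [0.1,0,0],
    [0,-0.3,0],
    [0,-0.3,0],
    [0,-0.3,0],
    [0,-0.25,0],
    [0,0,0]
  ],
  "twist": [
    [0,0,0],
    [0,0,0],
    [0,0,0],
    [0,0,0],
    [0,0,0],
    [0,0,0],
    [0,0,0],
    [0,0,0],
    [0,0,0]
  ]
}}

```text
time_s: 38.2
ee_pos: [0.5507, 0.1552, 0.2412]
ee_rot: [-0.524, -0.474, 0.47, 0.529]
ft_force: [-0.1, -0.1, -0.9]
width: -0.0
```

```bash
python3 - <<'E'
from h import *
im,d=snap('wrist','w31')
cv2.imwrite('pics/w31b.png',cv2.resize(cv2.convertScaleAbs(im,alpha=1.5),(800,600),interpolation=cv2.INTER_CUBIC)[:,:,::-1])
cv2.imwrite('pics/w31c.png',cv2.convertScaleAbs(cv2.resize(im[150:290,30:220],None,fx=4,fy=4,interpolation=cv2.INTER_CUBIC),alpha=2)[:,:,::-1])
im,d=snap('side','s31'); lid('s31')
cv2.imwrite('pics/s31b.png',im[:,:,::-1])
s=telemetry.read_state(); print(s['time_s'],w2n(s['ee_pos']),s['ee_pos'])
E
```

```text
s31 1465 rect [-0.039   0.0572] [0.1223 0.0814] 89.91 pct [[-0.0795, -0.0034], [0.0009, 0.1161]]
  x -0.072 ymin -0.0023 ymax 0.1154
  x -0.056 ymin -0.0033 ymax 0.116
  x -0.04 ymin -0.0029 ymax 0.1144
  x -0.024 ymin -0.0034 ymax 0.1158
  x -0.008 ymin -0.0029 ymax 0.1151
  x 0.008 ymin -0.0002 ymax 0.1135
38.3 [-0.11709768  0.23248161] [0.54917546 0.15502205 0.23699424]
```

View pics/w31b.png

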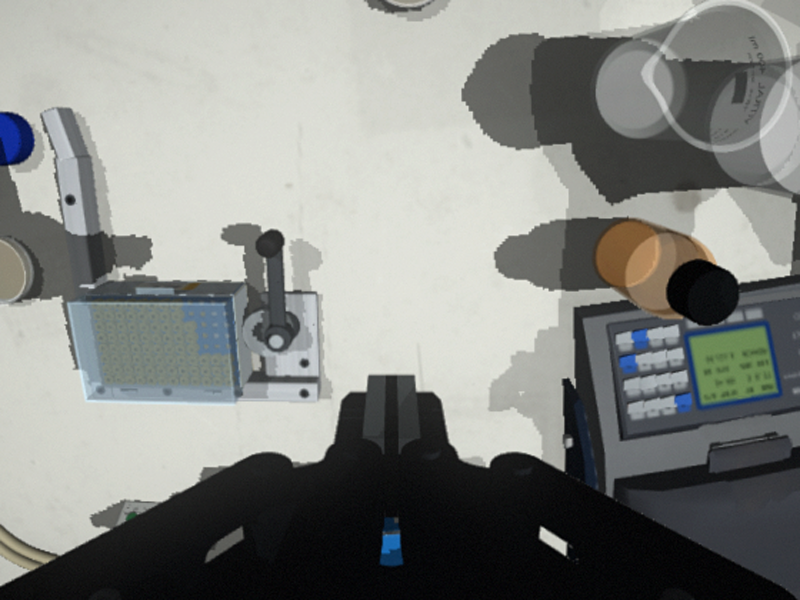

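View pics/w31c.png

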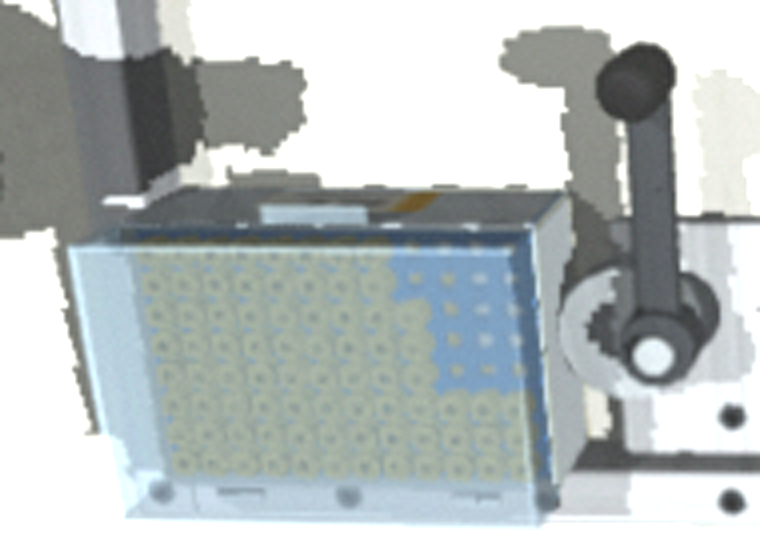

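View pics/s31b.png

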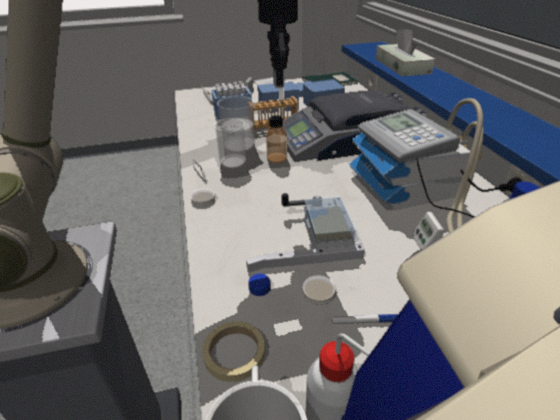

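```bash
python3 -c "
from rig import order; print(order.finish_job())"
```

```text
the job is handed in; nothing more can be done
None
```

The pipette-tip box is seated square in the nest corner and the cam lever is closed to its end. I handed the job in at about 38 s, with the arm clear of everything.

**What I did**
1. Pushed the box right onto the side fence with two open fingers.
2. Pushed it along the fence onto the far stop.
3. Re-pressed it against the far stop at 3 to 8 N, aiming low on the base. It did not move.
4. Pushed the lever post round its arc to the end.

**Last checks**
- **Box:** The lid edges are at about x = +1 mm and y = −3 to +116 mm in the nest frame. That matches a seated box to within the side camera's roughly 2 mm offset. The box is square to within about 0.5°, and its catch tab faces the robot.
- **Lever:** I measured it at about 179 to 180°. A second push rose from 0 to 39 N over 3 mm, well above the 8 to 18 N the cam gives, so it is on its stop. It stayed there when I let go.
- **Other items:** The dishes, cap, pen, beaker and bottle look unmoved in the last side picture.

**What disagreed**
- **Fingertip position:** The fingertips really end about 42 to 48 mm short of the reported TCP; both cameras and the contacts agree on this. So my first pushes bore on the lid, about 58 mm up, instead of the base, and a first try at the post passed over it without touching.
- **Possible tipping:** Those first pushes ended at about 12 N on the fence and 9 N on the far stop. They may have tipped the box by up to about a degree for a moment. I saw no tilt afterwards, and I allowed for the offset in the re-press and the lever push.

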